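# Unlock the board clamp

### The arm

A 6-joint arm with a two-finger parallel gripper is mounted at the origin on the work surface. World frame = base frame: x ahead of the robot, y to its left, z up, the work surface at z = 0. Lengths are in m, angles in rad, forces in N, time in s.
With the tool pointing down it reaches from about 0.325 to 0.925 m from the base axis. Payload 3.1 kg.
Tool frame: the origin (TCP) lies midway between the tips of the shut fingers; the grasp point (between the pads) lies 19 mm behind it; z points along the fingers, y is the direction in which the jaws open and shut (so a half turn about z gives the same grasp; the last joint's range is limited). The gripper opens to 85 mm and grips with 20 to 120 N. Pads are 22 mm wide; open, the fingers measure 114 mm over their backs; the gripper's body (76 mm by 85 mm) begins 54 mm behind the grasp point. The pads swing forward as they close: fully open they stand 13 mm farther back than shut.
Start: joints at [-1.258, 0.217, 1.613, -0, 1.311, -0.112], TCP at [0.258, -0.569, 0.201] pointing down, gripper open.
Joint ranges: [-2.75, 2.75], [-0.78, 2.1], [0.31, 2.55], [-1.13, 4.27], [0.13, 2.63], [-2.58, 2.58]. Speed limits (rad/s): [2.79, 2.79, 3.14, 3.14, 3.14, 3.14].

### API

Orientations are given as a unit quaternion [w, x, y, z].
In Python, from plant import robot, cams, job_done, spot_in gives the robot as it stands. The module is installed in compiled form; this text tells all that it offers.
- The arm moves only by the tool jog_arm, never from a script. Its argument "commands" is text: rows parted by semicolons, each of 7 numbers parted by spaces: the closure in counts, from 0 (fully open) to 255 (shut), then the shift along the tool's x, y, z in cm, then the turn, a rotation vector about the tool's x, y, z in degrees. In form: jaw tx ty tz wx wy wz; .... A call has 1 to 8 rows; each row shifts and turns the commanded pose from where the row before left it, along the tool's axes as they then stand; what a row does not reach is not made up. A row lasts 1/12 s, in which the tool goes at most 41.7 mm and 7.16 degrees, less where a joint would pass 70% of its speed; a pose out of reach is approached as far as the arm can. A call with a gripper value outside its range is refused whole. The fingers move at their own pace and stop on an object; "squeeze" is the grip in N (left out, the last holds). Time passes only in rows, so rows that do not move let the fingers close. It gives the time, the measured TCP pose, the force and the opening at its end, in the units of the state.
- robot.sense(): the state, without advancing time (a new reading comes with each control period).
- cams.grab_frame(name): name is "side" or "top"; returns a dict with "frame" (420x560x3 uint8, red, green, blue), "z_map" (420x560 float32, m along the optical axis (not along the pixel's ray), 0 where there is no reading), "intrinsics" (3x3 intrinsics, pixels), "xyz" and "rotation" of the camera in the world. Camera axes: x right, y down, z forward; pixel columns grow to the right and rows downward; lengths in m; the calibration is good to about 2 mm. A picture is of the moment at which its call begins.
- job_done(): hands the job in, once; it reports no verdict.
Trained networks look in the newest picture that a camera, given by its name, has taken for a name from the list of things; names that differ only in an ending like _2 or _b are one class to them, and where a whole thing is asked for, a point or a joint stands for the part that bears it (a point fixed in the world has none). Each returns a list of dicts, best first, with "conf" (0 to 1); they miss things now and then, are a little off and sometimes report something else, mostly with a low value. They report only what shows in the picture. A call takes as long as a camera call. They do not tell look-alikes from the thing itself.
- spot_in(label, camera): "centre" ([row, column] in pixels, amid what is visible of it).
The state is a dict: "time": time; "qpos": joint angles; "joint_velocities": joint speeds; "joint_torque": joint torques, N m; "ee_pos": TCP position; "tool_rot": TCP orientation; "wrist_force": force on the tool from outside, world axes, zero at the start; "moment": the same for the moment, N m; "width": opening from 0.0 (shut) to 1.0 (fully open).
Only numpy, scipy, OpenCV 4.12 (cv2) and the standard library are available. Lean on these libraries where they do the work, as an engineer would, in place of code of your own. Each camera call takes 0.05 s, during which the arm holds its last target.

### The job

Draw the red-knobbed locking pin straight out of its slanted brass sleeve, in line with the bore and without forcing it, and stand it tip down in the yellow cup. Then slide the clamp's orange tab sideways until the clamp is fully open, so that the board can be taken out later. Leave the board lying on its rests, the yellow cup upright and the tape roll, screwdriver and divided tray where they are.

Things in the scene. Friction and masses are not known exactly. Their poses are not given: they have to be found in the camera images.
- sleeve: brass block 34 x 34 x 40 mm, fixed on the jig, with a 13 mm through bore that leans 35 degrees from vertical, upper end towards the jig's front (-x; to the robot's left). Origin: centre of the bore at the block's LOWER end; +z up along the bore, the way the pin comes out; upper mouth at z = 40 mm; y level, the way the clamp opens
- pin: steel locking pin, 98 mm long, about 80 g: shaft 12 mm thick and 58 mm long, then a red collar 28 mm wide and 5 mm thick, then a red knob 22 mm wide and 35 mm long. Origin: centre of the shaft's tip; +z along the pin to the knob (z = 63 to 98 mm). It starts fully in, collar on the sleeve's mouth, tip 18 mm out below between two lugs that lock the carriage
- light_bar (a point): centre of the underside of the white light bar (40 mm in jig x, 150 mm in jig y, 18 mm thick) fixed 173 mm over the table; its front edge is 15 mm behind the middle of the pin's knob, seen from above: a gripper pointing straight down at the knob hits it, one in line with the pin is clear. A 14 mm arm and post hold it on the jig's -y side
- jig: aluminium base plate of the clamp, 170 x 270 x 12 mm, fixed; origin on the table, x to the jig's back (to the robot's right), y roughly away from the robot, the way the carriage opens, z up. The plate reaches from y = -110 to +160 mm. Sleeve's lower end at (-40, 0, 36) mm
- carriage (a joint): slide of the blue clamp carriage along the jig's +y, in m: 0 = shut on the board, 0.040 = fully open (end stop). About 3 N of friction, no spring; stays where it is left. Free to slide once the pin has been drawn about 20 mm
- tab_top (a point): centre of the top face of the orange upright tab on the carriage, by which the clamp is slid: 30 mm (jig x) by 14 mm (jig y), top 85 mm above the table, straight down to 15 mm; moves with the carriage. On the board side the blue jaw, 42 mm high, is 28 mm from the tab; the other side is free and nothing is above the tab
- board: green circuit board, 56 x 101 x 5 mm, loose on its two rests in the clamp between the jaws, underside 30 mm above the table; origin at the centre of its underside
- cup: yellow round plastic cup, 62 mm high, 74 mm outside and about 67 mm inside diameter, floor 6 mm thick, 300 g, loose, standing on the table to the left or right of the jig; origin at the centre of its underside, z up
- tape_roll: roll of clear tape lying flat, 90 mm across, 24 mm high, bystander
- screwdriver: small blue screwdriver lying on the table, 150 mm long, bystander
- screw_tray: grey divided tray, 80 x 120 x 25 mm, bystander
Not all that is in view belongs to the job. What is shaped like the board but pink or white is not meant.

How it is judged:
By the outcome, as a careful person would: the job done as asked, in the order asked, and still so for the second after the job is handed in, with the robot touching nothing.
It also fails if it takes over 56 s, if anything falls off the work surface, if the arm or the gripper's body presses on something with over 40 N, if the wrist force passes 120 N, or if a joint passes its speed limit or range.

## Working session

There is one attempt and no reset: what is moved stays moved. The work goes in short steps, Python scripts to look and compute and a tool call to move; the robot and the scene stay as the last step left them, time stands still between calls to the robot, and variables do not carry over. Pictures are saved under pics/ and viewed, and the job is handed in when it is done.

Besides the shell and the picture viewer there is one more tool, called after "Call:" as name(argument=value, ...) on one line, values as JSON. jog_arm: Moves the arm, as the interface text tells. Its arguments: {"type":"object","properties":{"commands":{"type":"string"},"squeeze":{"type":"number"}},"required":["commands"]}

```bash
mkdir -p pics; ls; cat > h.py <<'E'
import numpy as np, cv2
from plant import robot, cams, job_done, spot_in
def grab(n,save=None):
    f=cams.grab_frame(n)
    if save: cv2.imwrite('pics/'+save+'.png',cv2.cvtColor(f['frame'],cv2.COLOR_RGB2BGR))
    return f
def px2w(f,r,c,z=None,h=None):
    K=np.array(f['intrinsics']);R=np.array(f['rotation']);p=np.array(f['xyz'])
    if R.ndim==1:
        from scipy.spatial.transform import Rotation as S
        R=S.from_quat(np.r_[R[1:],R[0]]).as_matrix()
    d=np.linalg.inv(K)@np.array([c,r,1.])
    d=R@d
    if h is not None: return p+d*(h-p[2])/d[2]
    if z is None: z=f['z_map'][int(round(r)),int(round(c))]
    return p+d*z
E
python3 - <<'E'
from h import *
np.set_printoptions(precision=4,suppress=True)
for n in ['top','side']:
    f=grab(n,n+'0'); print(n,f['xyz'],f['rotation'],f['intrinsics'])
    for l in ['sleeve','pin','light_bar','jig','carriage','tab_top','board','cup','tape_roll','screwdriver','screw_tray']:
        for d in spot_in(l,n)[:3]:
            r,c=d['centre']; print(l,round(d['conf'],2),np.round([r,c]),px2w(f,r,c))
print(robot.sense())
E
```

```text
pics
top [ 0.4763 -0.022   0.9854] [-0.0402  0.7089 -0.7039  0.0215] [[425.9302   0.     280.1385]
 [  0.     425.9302 208.0343]
 [  0.       0.       1.    ]]
pin 0.42 [246. 242.] [0.4743 0.0799 0.1088]
light_bar 0.77 [224. 271.] [0.5232 0.0236 0.031 ]
jig 0.98 [227. 275.] [0.5186 0.0164 0.013 ]
jig 0.48 [225. 438.] [ 0.5247 -0.3561  0.0018]
carriage 0.57 [204. 273.] [0.5698 0.0214 0.0106]
tab_top 0.9 [207. 272.] [0.5612 0.0206 0.0422]
tab_top 0.19 [234. 442.] [ 0.5048 -0.3684 -0.0022]
board 0.95 [302. 156.] [0.3435 0.2877 0.004 ]
board 0.95 [121. 383.] [ 0.7679 -0.236   0.0018]
board 0.76 [230. 293.] [ 0.5097 -0.0253  0.0352]
cup 0.86 [240. 145.] [0.4863 0.3153 0.0071]
tape_roll 0.79 [233. 441.] [ 0.5073 -0.365  -0.0008]
screwdriver 0.74 [200. 164.] [0.5784 0.2693 0.023 ]
side [ 0.5351 -0.8018  0.657 ] [-0.4694  0.8829  0.0091  0.0043] [[455.3741   0.     288.5746]
 [  0.     455.3741 208.663 ]
 [  0.       0.       1.    ]]
sleeve 0.63 [219. 266.] [0.4845 0.0386 0.0618]
pin 0.65 [199. 263.] [0.4756 0.0713 0.0933]
light_bar 0.88 [236. 269.] [0.4907 0.0131 0.0329]
light_bar 0.53 [24
[... 247 characters left out ...]
 [0.3303 0.2799 0.0055]
board 0.72 [335. 411.] [ 0.7617 -0.241   0.0062]
cup 0.59 [183. 271.] [0.4851 0.2685 0.0191]
tape_roll 0.9 [361. 259.] [ 0.4884 -0.3004  0.0016]
screw_tray 0.85 [357. 330.] [ 0.6094 -0.304   0.0222]
{'time': 1.2, 'qpos': array([-1.2582,  0.2169,  1.6134,  0.    ,  1.3113, -0.1122]), 'joint_velocities': array([ 0.0007, -0.0011, -0.0029, -0.0002,  0.0017, -0.0001]), 'joint_torque': array([ -0.0015, -39.69  , -30.4253,  -0.0001,   0.0009,   0.    ]), 'ee_pos': array([ 0.2576, -0.5695,  0.2014]), 'tool_rot': array([0.    , 0.9775, 0.2108, 0.    ]), 'wrist_force': array([-0.5255,  0.4306, -0.5139]), 'moment': array([-0.0427, -0.0355,  0.0153]), 'width': 0.9994531894070826}
```

View pics/top0.png

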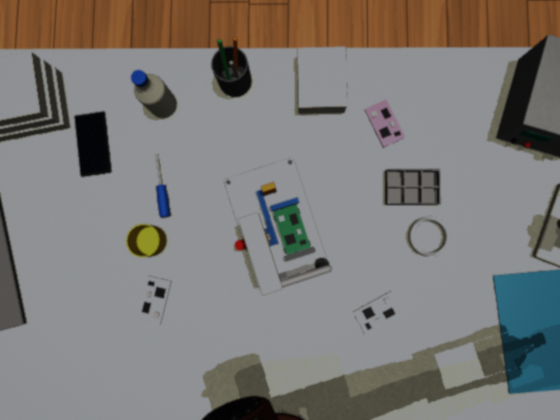

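View pics/side0.png

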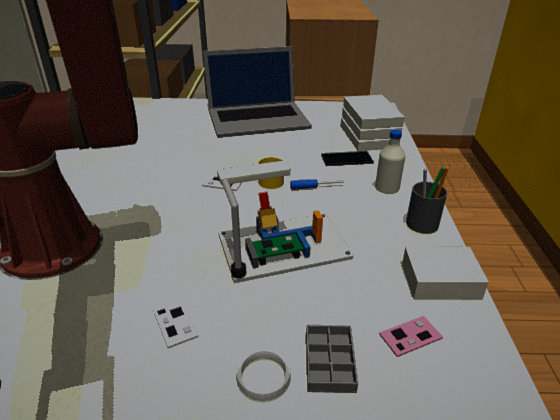

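```bash
python3 - <<'E'
from h import *
for n,(r0,r1,c0,c1) in {'top':(150,300,190,340),'side':(140,290,195,345)}.items():
    f=grab(n); np.savez(n+'.npz',**{k:np.array(v) for k,v in f.items()})
    im=cv2.cvtColor(f['frame'],cv2.COLOR_RGB2BGR)[r0:r1,c0:c1]
    cv2.imwrite('pics/'+n+'crop.png',cv2.resize(im,None,fx=4,fy=4,interpolation=cv2.INTER_CUBIC))
E
```

```text
(no output)
```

View pics/topcrop.png

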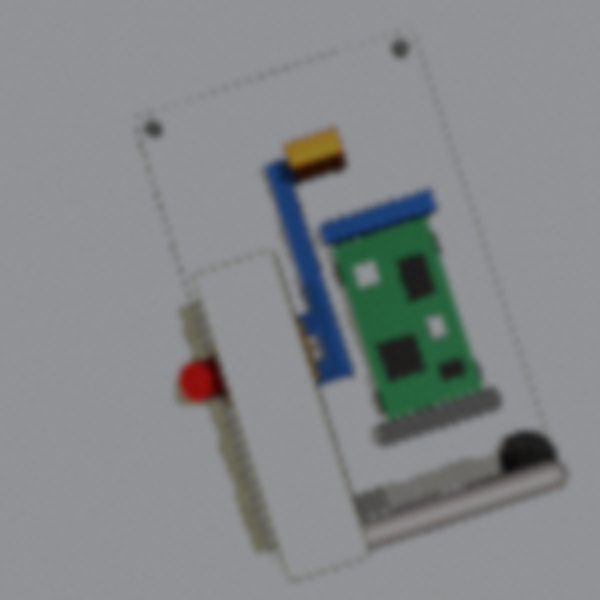

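View pics/sidecrop.png

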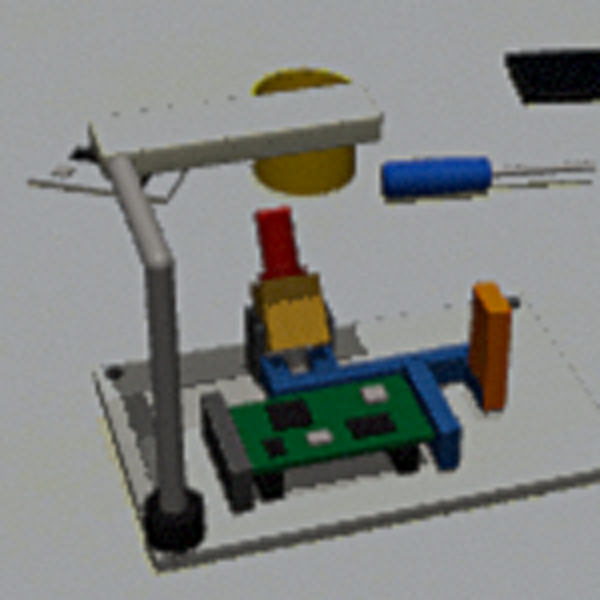

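```bash
cat > fit.py <<'E'
import numpy as np
from scipy.optimize import least_squares
from scipy.spatial.transform import Rotation as S
np.set_printoptions(precision=4,suppress=True)
F={n:dict(np.load(n+'.npz')) for n in ['top','side']}
off={'top':(190,150),'side':(195,140)}
def proj(n,P):
    f=F[n];q=f['rotation'];R=S.from_quat(np.r_[q[1:],q[0]]).as_matrix() if q.ndim==1 else q
    p=(np.atleast_2d(P)-f['xyz'])@R; u=p@f['intrinsics'].T; return u[:,:2]/u[:,2:]
s,c=np.sin(np.radians(35)),np.cos(np.radians(35))
kt=(-40-80*s,0,36+80*c)
def J2W(p,P): # jig(mm)->world
    P=np.array(P,float)/1e3; cy,sy=np.cos(p[2]),np.sin(p[2])
    # jig x = (cy,sy), jig y = (-sy,cy)
    return np.array([p[0]+cy*P[0]-sy*P[1],p[1]+sy*P[0]+cy*P[1],P[2]])
if __name__=='__main__':
    obs=[('top',(135,115),lambda q:(-85,160,12)),('top',(412,28),lambda q:(85,160,12)),
    ('top',(190,275),lambda q:(-61,q[0]+75,191)),('top',(275,250),lambda q:(-21,q[0]+75,191)),
    ('top',(370,550),lambda q:(-21,q[0]-75,191)),('top',(290,580),lambda q:(-61,q[0]-75,191)),
    ('side',(95,365),lambda q:(-85,-110,12)),('side',(153,560),lambda q:(85,-110,12)),
    ('side',(272,210),lambda q:kt),('top',(198,382),lambda q:(kt[0]+3,kt[1],kt[2]-5)),
    ('top',(312,145),lambda q:(q[1],q[2],85)),('side',(489,288),lambda q:(q[1],q[2],85)),
    ('side',(90,123),lambda q:(-61,q[0]-75,191)),('side',(382,118),lambda q:(-21,q[0]+75,191))]
    def res(v):
        out=[]
        for n,uv,g in obs:
            out.append(proj(n,J2W(v,g(v[3:]))) [0]-(np.array(uv)/4+off[n]))
        return np.array(out)
    r=least_squares(lambda v:res(v).ravel(),[.5,0,-1.25,0,20,100],x_scale=[.01,.01,.1,10,10,10],loss='soft_l1')
    print(r.x,np.degrees(r.x[2])); print(res(r.x))
    print('knob top',J2W(r.x,kt),'tab',J2W(r.x,(r.x[4],r.x[5],85)))
E
python3 fit.py
python3 - <<'E'
import sys; sys.path.insert(0,'.')
import os; os.chdir('.')
from fit import *; import cv2
from h import px2w
for n in F:
    f=F[n]; hsv=cv2.cvtColor(f['frame'],cv2.COLOR_RGB2HSV)
    h,s_,v=[hsv[...,i].astype(int) for i in range(3)]
    for nm,m,roi in [('red',((h<6)|(h>172))&(s_>180)&(v>60),(170,270,225,285)),('yellow',(h>24)&(h<34)&(s_>120),(130,270,100,310)),('orange',(h>6)&(h<22)&(s_>180),(150,260,250,340))]:
        a,b,c_,d=roi; mm=np.zeros(m.shape,bool); mm[a:b,c_:d]=m[a:b,c_:d]
        rr,cc=np.nonzero(mm); P=np.array([px2w(f,y,x) for y,x in zip(rr,cc)])
        P=P[f['z_map'][rr,cc]>0]
        print(n,nm,len(P),'px',rr.min(),rr.max(),cc.min(),cc.max(),'min',P.min(0),'max',P.max(0),'med',np.median(P,0))
E
```

```text
[  0.5019   0.0057  -1.2528 -29.4586   7.8589 100.491 ] -71.77813385606098
[[-0.4641  0.6133]
 [ 0.1485 -0.0702]
 [ 0.6696 -0.5035]
 [-0.2534 -0.7847]
 [ 0.4442  1.4915]
 [-0.2343  0.6438]
 [-0.2683  0.4257]
 [ 0.1412 -0.5255]
 [ 0.1739 -0.274 ]
 [ 0.7644 -0.4111]
 [-0.5451  0.7973]
 [ 0.8137  1.4479]
 [-0.3111 -1.5052]
 [ 0.911  -0.8482]]
knob top [0.475  0.0872 0.1015] tab [0.5998 0.0296 0.085 ]
top red 68 px 240 249 235 244 min [0.4678 0.0761 0.0946] max [0.4865 0.0955 0.1085] med [0.4761 0.0844 0.1016]
top yellow 679 px 224 256 126 159 min [ 0.4505  0.2661 -0.0009] max [0.5203 0.3383 0.0648] med [0.4857 0.3113 0.0065]
top orange 52 px 184 193 263 274 min [0.5899 0.0157 0.0516] max [0.6064 0.0392 0.0875] med [0.5952 0.0281 0.083 ]
side red 127 px 192 209 259 269 min [0.4658 0.0551 0.0747] max [0.4895 0.0837 0.1056] med [0.4779 0.0696 0.0904]
side yellow 28 px 157 258 250 282 min [ 0.447  -0.0537  0.0022] max [0.5142 0.3394 0.1747] med [0.4639 0.3235 0.0607]
side orange 497 px 160 255 259 322 min [ 0.4534 -0.0395  0.0027] max [0.6078 0.3357 0.0877] med [0.5016 0.0335 0.0614]
```

```bash
cat > plan.py <<'E'
import numpy as np, sys
from scipy.spatial.transform import Rotation as S
from fit import J2W
np.set_printoptions(precision=4,suppress=True)
JV=[0.5019,0.0057,-1.2528]
s,c=np.sin(np.radians(35)),np.cos(np.radians(35))
cy,sy=np.cos(JV[2]),np.sin(JV[2])
jx=np.array([cy,sy,0]);jy=np.array([-sy,cy,0])
zt=s*jx+np.array([0,0,-c]); 
R_pin=S.from_matrix(np.c_[np.cross(jy,zt),jy,zt])
def down(yv): 
    z=np.array([0,0,-1.]); y=np.array(yv)/np.linalg.norm(yv); return S.from_matrix(np.c_[np.cross(y,z),y,z])
def pin_tcp(zp,back=0): # TCP at pin coordinate zp (mm), moved back along axis
    l=zp-18+back; return J2W(JV,(-40-l*s,0,36+l*c))
def q2S(q): return S.from_quat(np.r_[q[1:],q[0]])
def plan(p,R,pt,Rt,jaw,n=None,vmax=.036,wmax=6.5):
    rv=(R.inv()*Rt).as_rotvec(); d=np.linalg.norm(pt-p)
    if n is None: n=int(max(1,np.ceil(d/vmax),np.ceil(np.degrees(np.linalg.norm(rv))/wmax)))
    rows=[];P=p.copy();Q=R
    for i in range(n):
        rvd=np.round(np.degrees((Q.inv()*Rt).as_rotvec()/(n-i)),1)
        t=Q.inv().apply((pt-P)/(n-i))*100; t=np.round(t,2)
        P=P+Q.apply(t/100); Q=Q*S.from_rotvec(np.radians(rvd))
        rows.append(f"{jaw} "+" ".join(f"{x:g}" for x in t)+" "+" ".join(f"{x:g}" for x in rvd))
    for i in range(0,n,8): print("; ".join(rows[i:i+8]))
    print('end',P,np.degrees((Q.inv()*Rt).magnitude()))
    return P,Q
E
python3 - <<'E'
from plan import *
from h import robot
st=robot.sense(); p=np.array(st['ee_pos']);R=q2S(np.array(st['tool_rot']))
print(st['time'],pin_tcp(67),pin_tcp(67,150))
P,Q=plan(p,R,np.array([.32,-.42,.32]),R,0)
print(np.arctan2(.18,.44))
P,Q=plan(P,Q,np.array([.42,.20,.33]),down(jy),0)
P,Q=plan(P,Q,pin_tcp(67,150),R_pin,0)
E
```

```text
1.3 [0.4806 0.0704 0.0761] [0.4537 0.1521 0.199 ]
0 1.97 -1.84 -1.98 0 0 0; 0 1.97 -1.84 -1.98 0 0 0; 0 1.98 -1.84 -1.98 0 0 0; 0 1.97 -1.84 -1.97 0 0 0; 0 1.98 -1.84 -1.98 0 0 0; 0 1.97 -1.85 -1.97 0 0 0
end [ 0.32 -0.42  0.32] 0.0
0.388318718172466
0 1.93 -2.91 -0.06 0 -0 -4.7; 0 2.16 -2.74 -0.06 0 -0 -4.7; 0 2.37 -2.56 -0.05 0 -0 -4.7; 0 2.58 -2.35 -0.06 0 -0 -4.7; 0 2.76 -2.13 -0.05 0 -0 -4.6; 0 2.92 -1.91 -0.06 0 -0 -4.7; 0 3.07 -1.66 -0.05 0 -0 -4.6; 0 3.19 -1.41 -0.06 0 -0 -4.7
0 3.3 -1.14 -0.05 0 -0 -4.6; 0 3.38 -0.87 -0.06 0 -0 -4.7; 0 3.44 -0.59 -0.05 0 -0 -4.6; 0 3.47 -0.32 -0.06 0 -0 -4.7; 0 3.49 -0.03 -0.05 0 -0 -4.6; 0 3.48 0.25 -0.06 0 -0 -4.7; 0 3.45 0.53 -0.05 0 -0 -4.6; 0 3.39 0.81 -0.06 0 -0 -4.7
0 3.31 1.08 -0.05 0 -0 -4.6; 0 3.22 1.35 -0.06 0 -0 -4.7
end [0.42 0.2  0.33] 0.019199491163198697
0 -0.93 0.28 2.18 0 -5.8 0; 0 -0.71 0.28 2.27 0 -5.8 0; 0 -0.48 0.29 2.33 0 -5.9 0; 0 -0.23 0.28 2.36 0 -5.8 0; 0 0.01 0.29 2.37 0 -5.9 0; 0 0.25 0.28 2.37 0 -5.8 0
end [0.4537 0.1521 0.199 ] 0.0191994911631653
```

Possible look-alikes, checked in the 4x crops:
- **Pin:** the red knob is at top (245,240) and side (200,264). The red/brown pen in the holder at top (55,236) is not it.
- **Cup:** the yellow cup is at top (240,147) and side (172,270). The dark pen cup at top (70,230) is not it.
- **Tab:** the orange upright is at top (187,268) and side (226,317). The brass sleeve at side (219,268) is not it.
- **Board:** the green one is at top (230,293). The white boards at top (300,156) and (313,375) and the pink one at (123,384) are not it.

The knob, tab and light bar match the given sizes and heights to within about 2 mm. I'm moving now.

Call:
jog_arm(commands="0 2 -1.8 -2 0 0 0; 0 2 -1.8 -2 0 0 0; 0 2 -1.8 -2 0 0 0; 0 2 -1.8 -2 0 0 0; 0 2 -1.8 -2 0 0 0; 0 2 -1.8 -2 0 0 0; 0 1.9 -2.9 0 0 0 -4.7; 0 2.2 -2.7 0 0 0 -4.7", squeeze=40)

```text
time: 1.97
ee_pos: [0.3348, -0.3528, 0.3237]
tool_rot: [0.002, 0.956, 0.292, 0.001]
wrist_force: [0.9, 0.1, 0.4]
width: 1.001
```

Call:
jog_arm(commands="0 2.4 -2.6 0 0 0 -4.7; 0 2.6 -2.4 0 0 0 -4.7; 0 2.8 -2.1 0 0 0 -4.7; 0 2.9 -1.9 0 0 0 -4.7; 0 3.1 -1.7 0 0 0 -4.7; 0 3.2 -1.4 0 0 0 -4.7; 0 3.3 -1.1 0 0 0 -4.7; 0 3.4 -0.9 0 0 0 -4.7")

```text
time: 2.63
ee_pos: [0.3782, -0.0744, 0.3217]
tool_rot: [0.001, 0.811, 0.585, 0.0]
wrist_force: [0.5, 0.6, -0.4]
width: 0.996
```

Call:
jog_arm(commands="0 3.4 -0.6 0 0 0 -4.7; 0 3.5 -0.3 0 0 0 -4.7; 0 3.5 0 0 0 0 -4.7; 0 3.5 0.3 0 0 0 -4.7; 0 3.5 0.5 0 0 0 -4.7; 0 3.4 0.8 0 0 0 -4.7; 0 3.3 1.1 0 0 0 -4.7; 0 3.2 1.4 0 0 0 -4.3")

```text
time: 3.3
ee_pos: [0.4213, 0.2024, 0.3217]
tool_rot: [0.0, 0.582, 0.813, 0.0]
wrist_force: [0.2, -0.2, -0.3]
width: 0.998
```

```bash
cat > go.py <<'E'
from plan import *
from h import robot
def cur():
    st=robot.sense(); print('t',st['time'],st['ee_pos'],'q',st['qpos'],'F',st['wrist_force'],'w',st['width'])
    return np.array(st['ee_pos']),q2S(np.array(st['tool_rot']))
E
python3 -c "
from go import *
p,R=cur()
plan(p,R,pin_tcp(67,150),R_pin,0)"
```

```text
t 3.3 [0.4213 0.2024 0.3217] q [ 0.2977 -0.2061  1.8161 -0.0002  1.5307 -0.0304] F [ 0.1574 -0.2123 -0.2915] w 0.9980573954575327
0 -0.97 0.24 2.05 0 -5.8 0.1; 0 -0.75 0.24 2.13 0 -5.8 0.1; 0 -0.54 0.24 2.2 0.1 -5.8 0.1; 0 -0.31 0.25 2.24 0 -5.9 0.1; 0 -0.08 0.25 2.26 0.1 -5.8 0.1; 0 0.16 0.24 2.25 0 -5.9 0
end [0.4536 0.1521 0.199 ] 0.03412490884473648
```

Call:
jog_arm(commands="0 -1 0.24 2.05 0 -5.8 0.1; 0 -0.75 0.24 2.15 0 -5.8 0.1; 0 -0.55 0.24 2.2 0 -5.8 0; 0 -0.3 0.25 2.25 0 -5.8 0; 0 -0.1 0.25 2.25 0 -5.8 0; 0 0.15 0.25 2.25 0 -5.9 0; 0 0 0 0 0 0 0; 0 0 0 0 0 0 0")

```text
time: 3.97
ee_pos: [0.4521, 0.1497, 0.1963]
tool_rot: [0.242, 0.557, 0.774, -0.178]
wrist_force: [0.4, -0.5, -0.0]
width: 1.0
```

```bash
python3 -c "
from go import *
from h import grab
p,R=cur()
print(np.degrees((R.inv()*R_pin).as_rotvec()), R.inv().apply(pin_tcp(67)-p)*100)
grab('top','top1');grab('side','side1')
plan(p,R,pin_tcp(67,60),R_pin,0)"
```

```text
t 3.9667 [0.4521 0.1497 0.1963] q [ 0.5642  0.0487  1.9304 -0.6004  1.3743  0.4255] F [ 0.3738 -0.5141 -0.0181] w 0.9996673875115311
[-0.1615 -0.1088  0.3705] [-0.0353  0.2681 14.6702]
0 -0.01 0.08 2.89 -0.1 -0 0.1; 0 -0.01 0.08 2.89 -0 -0.1 0.1; 0 0 0.08 2.89 -0.1 -0 0.2
end [0.4698 0.1031 0.1253] 0.049365829219618074
```

View pics/side1.png

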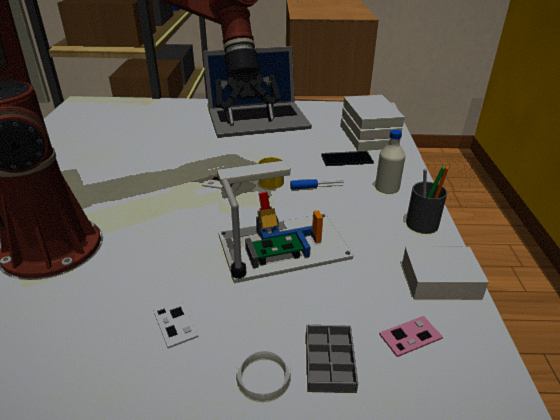

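The side view shows the open gripper at about (90,245), leaning in line with the pin and clear of the light bar. I'm coming down along the axis.

Call:
jog_arm(commands="0 0 0.1 2.9 -0.2 -0.1 0.4; 0 0 0.1 2.9 0 0 0; 0 0 0.07 2.9 0 0 0; 0 0 0 2 0 0 0; 0 0 0 0 0 0 0")

```text
time: 4.48
ee_pos: [0.4755, 0.0899, 0.1105]
tool_rot: [0.244, 0.562, 0.77, -0.175]
wrist_force: [0.0, -0.7, -0.9]
width: 1.003
```

```bash
python3 -c "
from go import *
from h import grab
import cv2
p,R=cur()
print(np.degrees((R.inv()*R_pin).as_rotvec()), R.inv().apply(pin_tcp(67)-p)*100)
for n,(r0,r1,c0,c1) in {'top':(170,310,170,310),'side':(110,250,190,330)}.items():
    f=grab(n); im=cv2.cvtColor(f['frame'],cv2.COLOR_RGB2BGR)[r0:r1,c0:c1]
    cv2.imwrite('pics/'+n+'2.png',cv2.resize(im,None,fx=4,fy=4,interpolation=cv2.INTER_CUBIC))
"
```

```text
t 4.4833 [0.4755 0.0899 0.1105] q [ 0.438   0.1349  2.0234 -0.6692  1.1612  0.4588] F [ 0.0193 -0.692  -0.8962] w 1.0026537066517422
[ 0.0777 -0.0389 -0.4836] [ 0.3188 -0.1377  3.9676]
```

View pics/side2.png

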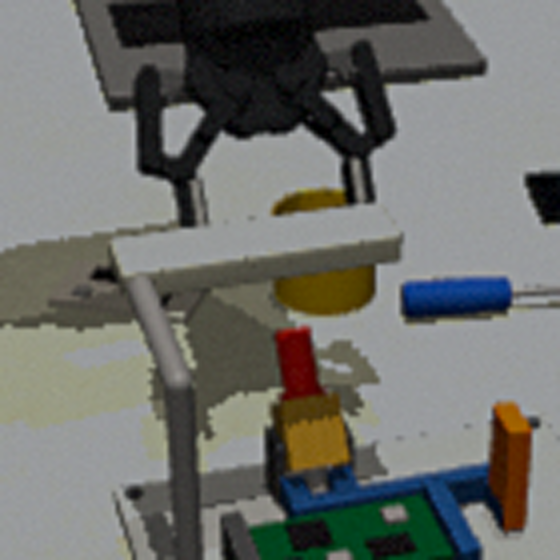

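View pics/top2.png

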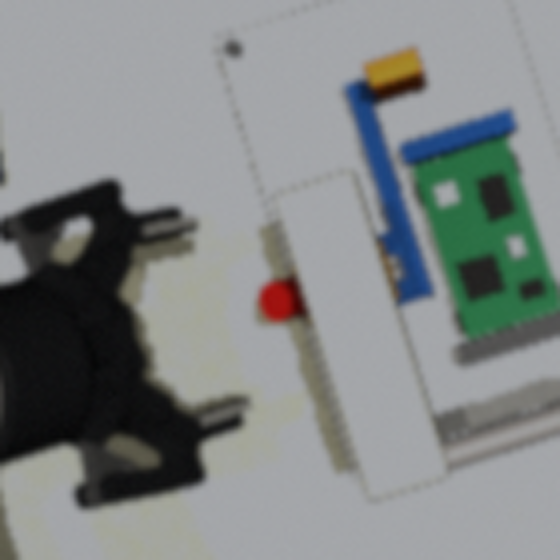

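```bash
python3 -c "
from go import *
p,R=cur()
print(np.degrees((R.inv()*R_pin).as_rotvec()), R.inv().apply(pin_tcp(67)-p)*100)
from fit import proj
for b in (0,13,40,53):
  for sgn in (-42,42):
    P=pin_tcp(67,b)+jy*sgn/1e3
    print(b,sgn,(proj('top',P)[0]-[170,170])*4,(proj('side',P)[0]-[190,110])*4)
"
```

```text
t 4.5833 [0.4776 0.0923 0.1132] q [ 0.441   0.1328  2.0194 -0.6693  1.1625  0.4589] F [1.6214 0.0145 0.5752] w 1.0014308201725926
[ 0.3904 -0.0479 -0.5478] [ 0.3392 -0.4298  4.2825]
0 -42 [335.517  367.4016] [230.0961 393.4322]
0 42 [288.5777 216.8424] [371.2413 370.9462]
13 -42 [320.2081 372.5352] [226.4391 370.8904]
13 42 [272.8458 220.159 ] [367.6701 348.8647]
40 -42 [287.2212 383.5969] [218.8419 324.0616]
40 42 [238.958  227.3033] [360.2513 302.9924]
53 -42 [270.736  389.1249] [215.1831 301.5089]
53 42 [222.0281 230.8725] [356.6784 280.9004]
```

```bash
python3 -c "
from go import *
from h import *
ps=[]
for i in range(3):
  f=grab('top'); p,R=cur(); ps.append(p)
fr=f['frame'];zm=f['z_map']
for (r0,r1,c0,c1) in [(215,235,195,225),(255,285,205,245)]:
  pts=[]
  for r in range(r0,r1):
    for c_ in range(c0,c1):
      w=px2w(f,r,c_)
      if w[2]>.06 : 
        t=R.inv().apply(w-p)*1e3; pts.append(np.r_[t,r,c_])
  pts=np.array(pts); o=np.argsort(-pts[:,2]); print(len(pts)); print(pts[o[:14]])
"
```

```text
t 4.6333 [0.4782 0.0931 0.1138] q [ 0.4421  0.1324  2.0185 -0.6695  1.1623  0.4591] F [-0.2796  0.1591  0.5017] w 0.9989982089923071
t 4.6833 [0.4783 0.0935 0.1139] q [ 0.4428  0.1325  2.0182 -0.6696  1.1622  0.4592] F [ 0.1229  0.749  -0.2064] w 1.0013182678974848
t 4.7333 [0.4781 0.0937 0.1137] q [ 0.4434  0.1327  2.0185 -0.6697  1.162   0.4593] F [-1.5764 -0.0298  1.4066] w 1.000350821960462
228
[[  5.8353  42.7784 -43.3664 228.     212.    ]
 [ -9.5318  42.7388 -44.2789 226.     217.    ]
 [-11.0207  44.483  -45.0206 225.     217.    ]
 [ -2.4124  42.9059 -45.6983 227.     214.    ]
 [ -9.7619  43.1241 -47.1901 226.     216.    ]
 [-11.6777  46.7286 -47.5607 224.     216.    ]
 [ -5.8725  52.5349 -47.8684 222.     213.    ]
 [  3.6741  42.9469 -48.2307 228.     211.    ]
 [-13.2479  48.4471 -48.3897 223.     216.    ]
 [ -5.6583  50.6306 -48.4596 223.     213.    ]
 [-10.9023  49.1494 -48.5958 223.     215.    ]
 [-10.234   47.3134 -48.7127 224.     215.    ]
 [-12.4211  44.717  -49.1536 225.     216.    ]
 [-10.9129  45.3091 -50.2323 225.     215.    ]]
296
[[-11.5427 -48.8846 -45.8463 271.     231.    ]
 [-11.6832 -44.6109 -47.0172 269.     230.    ]
 [  6.9538 -42.5427 -47.0556 270.     223.    ]
 [-11.3624 -46.4366 -47.4911 270.     230.    ]
 [-10.7715 -48.2708 -47.682  271.     230.    ]
 [ -7.3481 -53.1956 -49.1701 274.     229.    ]
 [ -9.4695 -43.4158 -49.9777 269.     228.    ]
 [-12.0668 -43.9683 -50.0542 269.     229.    ]
 [-11.625  -45.7924 -50.3983 270.     229.    ]
 [ -7.3759 -50.7357 -51.0186 273.     228.    ]
 [-11.9033 -47.5897 -51.4912 271.     229.    ]
 [ -5.7925 -50.1541 -52.0008 273.     227.    ]
 [ -6.9333 -54.3653 -52.161  275.     228.    ]
 [-10.5958 -47.     -52.7497 271.     228.    ]]
```

```bash
python3 -c "
from go import *
from h import *
f=grab('top'); p,R=cur()
for r in (222,224,226,228):
  print(r,[int(round(px2w(f,r,c_)[2]*1000)) for c_ in range(196,246,2)])
for r in (268,270,272,274):
  print(r,[int(round(px2w(f,r,c_)[2]*1000)) for c_ in range(206,256,2)])
im=cv2.cvtColor(f['frame'],cv2.COLOR_RGB2BGR)[205:295,180:270]
cv2.imwrite('pics/t3.png',cv2.resize(im,None,fx=6,fy=6,interpolation=cv2.INTER_NEAREST))
print(px2w(f,226,216),px2w(f,270,230))
f=grab('side')
im=cv2.cvtColor(f['frame'],cv2.COLOR_RGB2BGR)[90:230,200:320]
cv2.imwrite('pics/s3.png',cv2.resize(im,None,fx=4,fy=4,interpolation=cv2.INTER_CUBIC))
"
```

```text
t 4.7833 [0.4778 0.0937 0.1133] q [ 0.4437  0.1331  2.0189 -0.6697  1.1619  0.4594] F [ 0.6641 -0.2247 -0.2232] w 1.0003705718192217
222 [195, 190, 187, -2, 178, 173, 168, 164, 160, -1, -3, -1, 2, 0, -1, -2, -2, -2, 1, 4, 1, 11, 193, 190, 188]
224 [193, 199, 193, 192, 181, 176, 168, 171, 167, 165, 156, -2, -1, -1, 0, -1, 0, 0, -1, -1, -3, 12, 192, 189, 188]
226 [196, 198, 195, 194, 184, 180, 178, 173, 169, 165, 161, 1, 0, 3, 0, 0, -1, -1, 2, -3, -1, 10, 13, 190, 190]
228 [200, 200, 198, 195, 184, 184, 175, 162, 145, -1, -1, 1, -3, 0, -2, -3, -3, 0, 1, -1, -5, 0, 10, 189, 191]
268 [214, 211, 209, -1, -1, -2, 1, 0, 2, 5, -1, -1, 154, 3, 2, -4, 3, 0, 1, -1, -1, -2, 0, 10, 190]
270 [216, 212, 208, 1, -2, -3, -2, -3, -1, 175, 166, 163, 159, -1, 0, 1, 3, 0, -1, -3, -3, -2, -2, 13, 186]
272 [214, 212, 209, 202, 196, 0, 181, 180, 176, 172, 166, 165, -3, 0, -1, -1, -3, -1, -4, -1, -2, -3, -3, -2, 10]
274 [208, 212, 210, 200, 194, 190, 183, 180, 176, 166, 164, 157, -2, -2, 0, -1, 1, 2, -1, -2, -2, -1, 2, -1, 12]
[0.5126 0.1246 0.1607] [0.4279 0.096  0.1588]
```

View pics/t3.png

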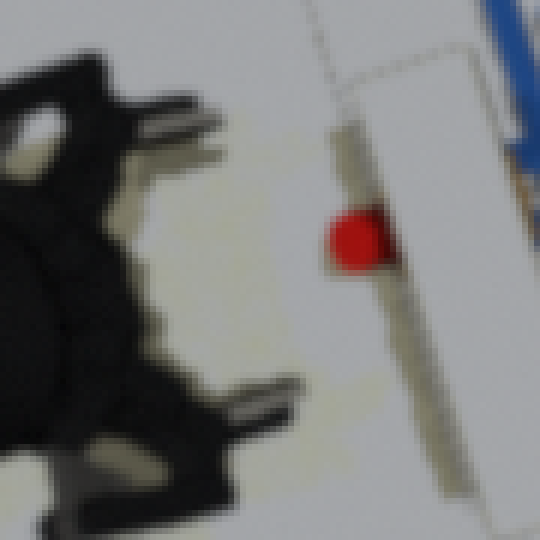

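View pics/s3.png

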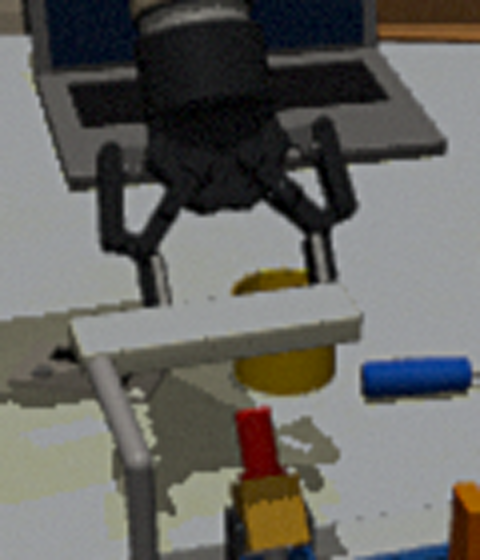

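The top view puts the open fingertips at about (226,216) and (270,230), at z≈0.16. That is about 30 mm further back than the TCP reading suggests. I'll shut the fingers here to see where the shut tips really are.

Call:
jog_arm(commands="255 0 0 0 0 0 0; 255 0 0 0 0 0 0; 255 0 0 0 0 0 0; 255 0 0 0 0 0 0; 255 0 0 0 0 0 0; 255 0 0 0 0 0 0; 255 0 0 0 0 0 0; 255 0 0 0 0 0 0")

```text
time: 5.5
ee_pos: [0.476, 0.0924, 0.1108]
tool_rot: [0.245, 0.561, 0.772, -0.174]
wrist_force: [-0.7, 0.5, -0.4]
width: -0.001
```

```bash
python3 -c "
from go import *
from h import *
f=grab('top'); p,R=cur()
print(np.degrees((R.inv()*R_pin).as_rotvec()), R.inv().apply(pin_tcp(67)-p)*100)
pts=[]
for r in range(225,275):
    for c_ in range(190,236):
      w=px2w(f,r,c_)
      if w[2]>.06 and f['frame'][r,c_,0]<150:
        pts.append(np.r_[R.inv().apply(w-p)*1e3,w*1e3,r,c_])
pts=np.array(pts); print(pts[np.argsort(-pts[:,2])[:14]].round(0))
im=cv2.cvtColor(f['frame'],cv2.COLOR_RGB2BGR)[205:295,180:270]
cv2.imwrite('pics/t4.png',cv2.resize(im,None,fx=6,fy=6,interpolation=cv2.INTER_NEAREST))
f=grab('side')
im=cv2.cvtColor(f['frame'],cv2.COLOR_RGB2BGR)[90:230,200:320]
cv2.imwrite('pics/s4.png',cv2.resize(im,None,fx=4,fy=4,interpolation=cv2.INTER_CUBIC))
"
```

```text
t 5.55 [0.476  0.0924 0.1109] q [ 0.4429  0.1359  2.0217 -0.6701  1.1614  0.4597] F [ 1.0887  0.9825 -0.6691] w -0.0008173504072689173
[ 0.2785  0.001  -0.3108] [ 0.1605 -0.2761  4.1232]
[[ 13.  -1.  12. 474.  96.  93. 246. 235.]
 [ 12.  -3.  10. 472.  95.  96. 247. 235.]
 [ 10.   1.   9. 476.  95.  98. 245. 235.]
 [ -7.  -6. -31. 466. 101. 140. 250. 229.]
 [-10.  -1. -31. 472. 101. 142. 247. 229.]
 [-10.  -3. -32. 470. 101. 143. 248. 229.]
 [-11.   5. -32. 478. 103. 144. 244. 228.]
 [-10.  -5. -33. 468. 101. 144. 249. 229.]
 [-10.   2. -33. 474. 103. 144. 246. 228.]
 [-11.   3. -33. 476. 103. 145. 245. 228.]
 [ -6.   9. -35. 480. 109. 143. 243. 225.]
 [ -7. -12. -35. 460. 103. 144. 253. 228.]
 [-11.   6. -35. 478. 105. 146. 244. 227.]
 [-12.  -0. -36. 472. 102. 147. 247. 228.]]
```

View pics/t4.png

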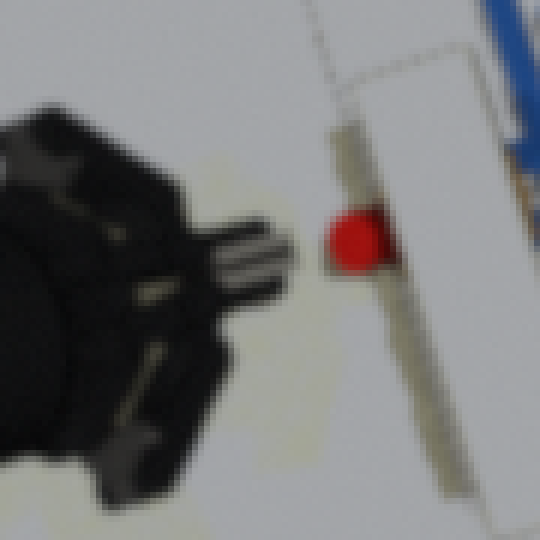

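View pics/s4.png

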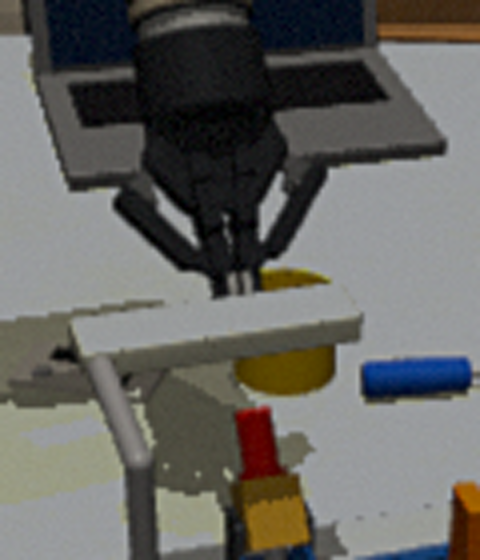

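The shut tips at top (247,229), z≈0.142, confirm it: the real fingertips sit about 31 mm behind the reported TCP along the tool axis. From here I'll go by the seen tips. The finger slit also points about 2.5 mm too far towards jig +y, so I'm correcting that, reopening and advancing.

Call:
jog_arm(commands="0 0.2 -0.25 0 0.2 0 -0.3; 0 0 0 0 0 0 0; 0 0 0 0 0 0 0; 0 0 0 0 0 0 0; 0 0 0 0.5 0 0 0; 0 0 0 1.5 0 0 0; 0 0 0 2 0 0 0; 0 0 0 0 0 0 0")

```text
time: 6.27
ee_pos: [0.4781, 0.0694, 0.0742]
tool_rot: [0.242, 0.559, 0.773, -0.178]
wrist_force: [-0.7, 0.5, -0.6]
width: 1.0
```

```bash
python3 -c "
from go import *
from h import *
f=grab('top'); p,R=cur()
print(np.degrees((R.inv()*R_pin).as_rotvec()), R.inv().apply(pin_tcp(67)-p)*100)
pts=[]
for r in range(210,285):
    for c_ in range(190,258):
      w=px2w(f,r,c_)
      if w[2]>.06 and f['frame'][r,c_].max()<75:
        pts.append(np.r_[R.inv().apply(w-p)*1e3,w*1e3,r,c_])
pts=np.array(pts);
for sg in(1,-1):
  q=pts[pts[:,1]*sg>20]; print(q[np.argsort(-q[:,2])[:6]].round(0))
im=cv2.cvtColor(f['frame'],cv2.COLOR_RGB2BGR)[205:295,180:270]
cv2.imwrite('pics/t5.png',cv2.resize(im,None,fx=6,fy=6,interpolation=cv2.INTER_NEAREST))
f=grab('side')
im=cv2.cvtColor(f['frame'],cv2.COLOR_RGB2BGR)[90:230,200:320]
cv2.imwrite('pics/s5.png',cv2.resize(im,None,fx=4,fy=4,interpolation=cv2.INTER_CUBIC))
"
```

```text
t 6.3167 [0.4786 0.0701 0.0753] q [ 0.3985  0.1845  2.0502 -0.7024  1.0861  0.4751] F [0.0243 0.0363 0.3415] w 0.9954947503876506
[-0.1795  0.0121  0.0524] [-0.076   0.1985 -0.0546]
[[  7.  42. -45. 509. 113. 108. 229. 226.]
 [  6.  42. -49. 509. 115. 112. 229. 225.]
 [ -5.  53. -53. 521. 111. 122. 223. 226.]
 [ -4.  42. -53. 510. 109. 121. 228. 227.]
 [ -8.  52. -53. 520. 109. 123. 223. 227.]
 [ 11.  42. -53. 507. 121. 113. 230. 222.]]
[[ -6. -52. -51. 422.  77. 121. 272. 242.]
 [ -7. -54. -53. 420.  77. 123. 273. 242.]
 [-10. -50. -54. 424.  77. 125. 271. 242.]
 [ -6. -53. -54. 420.  79. 123. 273. 241.]
 [ -6. -51. -57. 422.  81. 125. 272. 240.]
 [ -9. -51. -57. 422.  78. 127. 272. 241.]]
```

View pics/t5.png

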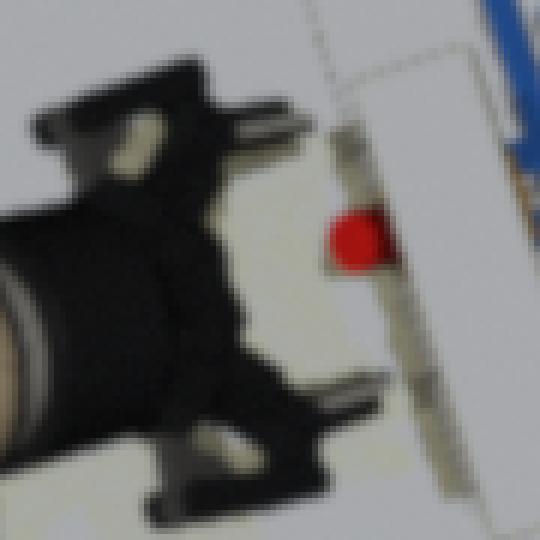

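View pics/s5.png

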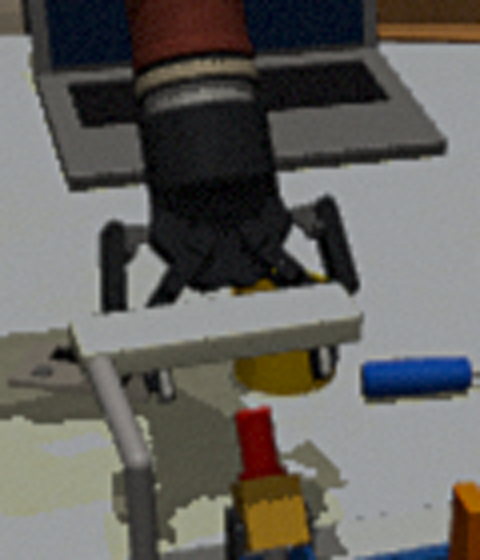

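```bash
python3 -c "
from go import *
from fit import proj
from scipy.optimize import least_squares
for a,b in [((231.7,225.8),(280.5,183.8)),((244.7,268),(241.25,189.25)),((238.2,246.9),(260.9,186.5))]:
  r=least_squares(lambda P:np.r_[proj('top',P)[0]-a,proj('side',P)[0]-b],[.48,.1,.12])
  d=R_pin.inv().apply(r.x-pin_tcp(67))*1e3
  print(r.x,d,r.fun)
p,R=cur()
print(np.degrees((R.inv()*R_pin).as_rotvec()), R.inv().apply(pin_tcp(67)-p)*100)
"
```

```text
[0.5148 0.1001 0.1174] [ -9.2971  41.7661 -43.8108] [ 0.0067  0.1432  0.1614 -0.0085]
[0.4284 0.0719 0.1179] [ -9.3699 -49.0593 -44.3726] [0.0582 0.6795 0.7619 0.0034]
[0.4713 0.0859 0.1177] [ -9.3385  -3.9682 -44.147 ] [ 0.0303  0.4586  0.5156 -0.0125]
t 6.3667 [0.4796 0.0708 0.0763] q [ 0.3993  0.1835  2.0488 -0.7025  1.0863  0.475 ] F [ 0.1575 -0.3958  0.5511] w 1.0018425258626467
[-0.0512  0.0097  0.0131] [-0.0493  0.0832  0.0551]
```

```bash
python3 -c "
from go import *
from fit import proj
for zp in (98,110,125,140,160): print(zp,(proj('top',pin_tcp(zp))[0]-[180,205])*6,'tip edge x-10',(proj('top',pin_tcp(zp)+R_pin.apply([-.010,0,0]))[0]-[180,205])*6,'side',(proj('side',pin_tcp(zp)+R_pin.apply([-.0,0,0]))[0]-[200,90])*4)
for y in(-42,42): print(y,(proj('top',pin_tcp(112)+R_pin.apply([-.010,y/1e3,0]))[0]-[180,205])*6,(proj('side',pin_tcp(112)+R_pin.apply([0,y/1e3,0]))[0]-[200,90])*4)
"
python3 -c "
import cv2
a=cv2.imread('pics/t5.png');cv2.imwrite('pics/t5b.png',cv2.resize(a[60:480,180:500],None,fx=1.4,fy=1.4))"
```

```text
98 [351.4757 243.0443] tip edge x-10 [372.1395 235.7472] side [252.7814 408.8681]
110 [328.7463 249.22  ] tip edge x-10 [349.4943 241.8809] side [249.4446 388.2674]
125 [299.6067 257.1373] tip edge x-10 [320.4578 249.7458] side [245.2728 362.5124]
140 [269.6257 265.2832] tip edge x-10 [290.5773 257.8394] side [241.1003 336.7528]
160 [228.278  276.5175] tip edge x-10 [249.3587 269.004 ] side [235.5358 302.3994]
-42 [382.4878 361.9637] [177.4347 395.3879]
42 [309.1764 124.9168] [318.8772 374.4959]
```

View pics/t5b.png

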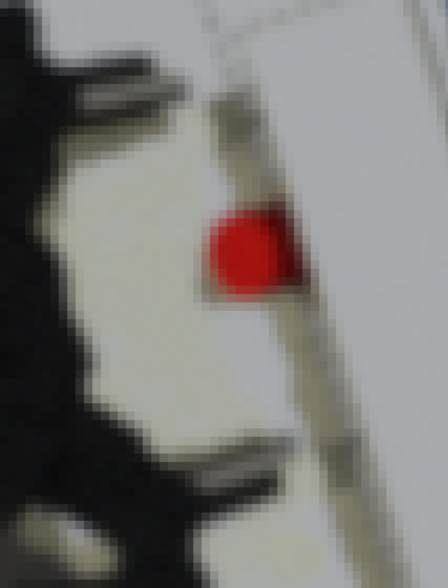

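Both views put the open tips about 44 mm short along the axis and about 2 mm off towards -y. The nearest tips are at top (226,232) and (267,245). I'm advancing 29 mm with a small sideways correction.

Call:
jog_arm(commands="0 0 0.15 0.9 0 0 0; 0 0 0 1 0 0 0; 0 0 0 1 0 0 0; 0 0 0 0 0 0 0; 0 0 0 0 0 0 0")

```text
time: 6.78
ee_pos: [0.4864, 0.0555, 0.0524]
tool_rot: [0.243, 0.559, 0.773, -0.177]
wrist_force: [0.1, -0.1, 0.5]
width: 1.001
```

```bash
python3 -c "
from go import *
from h import *
f=grab('top'); p,R=cur()
print(np.degrees((R.inv()*R_pin).as_rotvec()), R.inv().apply(pin_tcp(67)-p)*100)
im=cv2.cvtColor(f['frame'],cv2.COLOR_RGB2BGR)[205:295,180:270]
cv2.imwrite('pics/t6.png',cv2.resize(im,None,fx=6,fy=6,interpolation=cv2.INTER_NEAREST))
f=grab('side')
im=cv2.cvtColor(f['frame'],cv2.COLOR_RGB2BGR)[130:230,210:310]
cv2.imwrite('pics/s6.png',cv2.resize(im,None,fx=5,fy=5,interpolation=cv2.INTER_CUBIC))
"
```

```text
t 6.8333 [0.4868 0.0558 0.0529] q [ 0.365   0.2246  2.0578 -0.7321  1.0299  0.4905] F [ 0.2307 -0.2009  0.4292] w 0.9987370653229154
[ 0.0296  0.002  -0.0051] [-0.0422 -0.1306 -2.8122]
```

View pics/t6.png

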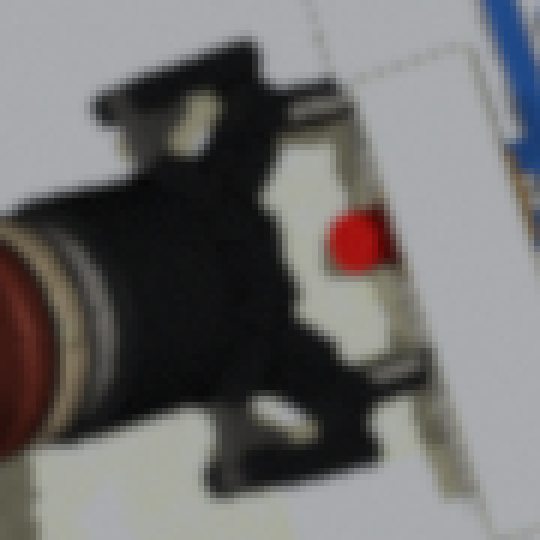

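View pics/s6.png

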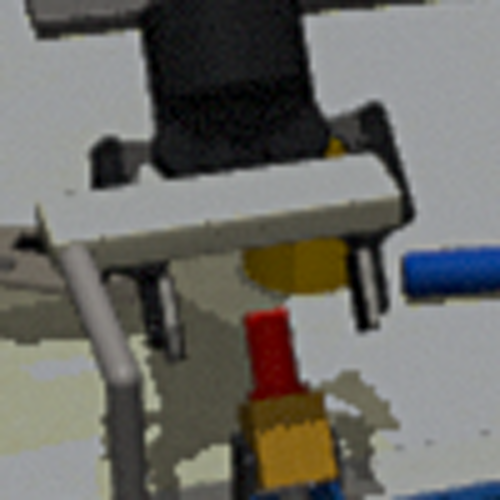

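The fingers straddle the knob. In the side crop the inner pad tips are at (180,355) and (360,325), with the knob centred at (269,345). I'm going 3 mm further and closing.

Call:
jog_arm(commands="0 0 0 0.3 0 0 0; 150 0 0 0 0 0 0; 150 0 0 0 0 0 0; 150 0 0 0 0 0 0; 150 0 0 0 0 0 0; 150 0 0 0 0 0 0", squeeze=30)

```text
time: 7.38
ee_pos: [0.4877, 0.0546, 0.0509]
tool_rot: [0.244, 0.559, 0.773, -0.176]
wrist_force: [-0.0, -0.2, -0.1]
width: 0.415
```

```bash
python3 -c "
from go import *
from h import *
f=grab('side');p,R=cur(); print('Ftool',R.inv().apply(robot.sense()['wrist_force']))
im=cv2.cvtColor(f['frame'],cv2.COLOR_RGB2BGR)[130:230,210:310]
cv2.imwrite('pics/s7.png',cv2.resize(im,None,fx=5,fy=5,interpolation=cv2.INTER_CUBIC))
"
```

```text
t 7.4333 [0.4877 0.0546 0.0509] q [ 0.3619  0.2281  2.0586 -0.7354  1.024   0.4923] F [ 0.1993  0.2916 -0.1368] w 0.409125940375986
Ftool [ 0.2544  0.2804 -0.0106]
```

View pics/s7.png

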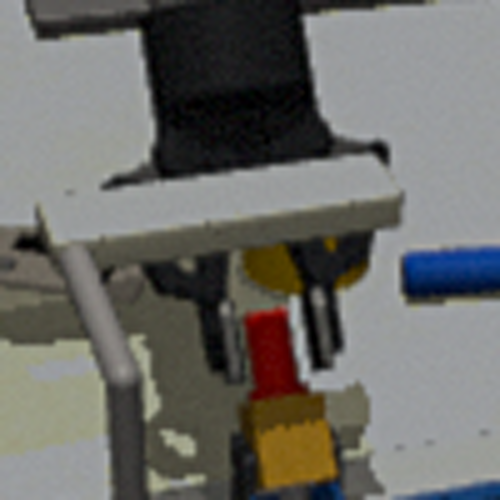

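Call:
jog_arm(commands="200 0 -0.1 0 0 0 0; 255 0 0 0 0 0 0; 255 0 0 0 0 0 0; 255 0 0 0 0 0 0; 255 0 0 0 0 0 0; 255 0 0 0 0 0 0", squeeze=40)

```text
time: 7.93
ee_pos: [0.4866, 0.0542, 0.051]
tool_rot: [0.244, 0.559, 0.773, -0.176]
wrist_force: [-2.8, 1.3, 3.8]
width: 0.246
```

```bash
python3 -c "
from go import *
p,R=cur(); s=robot.sense();print('Ftool',R.inv().apply(s['wrist_force']),R.inv().apply(s['moment']))
print(np.degrees((R.inv()*R_pin).as_rotvec()), R.inv().apply(pin_tcp(67)-p)*100)
"
```

```text
t 7.9333 [0.4866 0.0542 0.051 ] q [ 0.3621  0.2262  2.0609 -0.7354  1.0245  0.4927] F [-2.8048  1.3285  3.8078] w 0.24617760405340547
Ftool [-0.4335 -2.2435 -4.3485] [ 0.3255  0.2091 -0.0499]
[ 0.0676  0.01   -0.0194] [-0.0322 -0.0554 -3.0505]
```

Gripped at about 21 mm, which matches the 22 mm knob, and the side force is small. I'm drawing gently along the bore.

Call:
jog_arm(commands="255 0 0 -0.2 0 0 0; 255 0 0 -0.4 0 0 0; 255 0 0 -0.4 0 0 0; 255 0 0 -0.4 0 0 0", squeeze=60)

```text
time: 8.27
ee_pos: [0.4839, 0.0618, 0.0623]
tool_rot: [0.244, 0.559, 0.773, -0.176]
wrist_force: [0.2, 0.0, -0.9]
width: 0.235
```

```bash
python3 -c "
from go import *
from h import *
p,R=cur(); s=robot.sense();print('Ftool',R.inv().apply(s['wrist_force']),R.inv().apply(s['moment']))
print(np.degrees((R.inv()*R_pin).as_rotvec()), R.inv().apply(pin_tcp(67)-p)*100)
f=grab('side')
im=cv2.cvtColor(f['frame'],cv2.COLOR_RGB2BGR)[130:230,210:310]
cv2.imwrite('pics/s8.png',cv2.resize(im,None,fx=5,fy=5,interpolation=cv2.INTER_CUBIC))
"
```

```text
t 8.2667 [0.4839 0.0618 0.0623] q [ 0.3787  0.2069  2.0555 -0.7203  1.0513  0.4843] F [ 0.1741  0.0282 -0.867 ] w 0.23538654326424588
Ftool [0.4747 0.1733 0.7262] [0.0874 0.172  0.024 ]
[ 0.0618 -0.0019 -0.0063] [-0.0409 -0.0467 -1.6593]
```

View pics/s8.png

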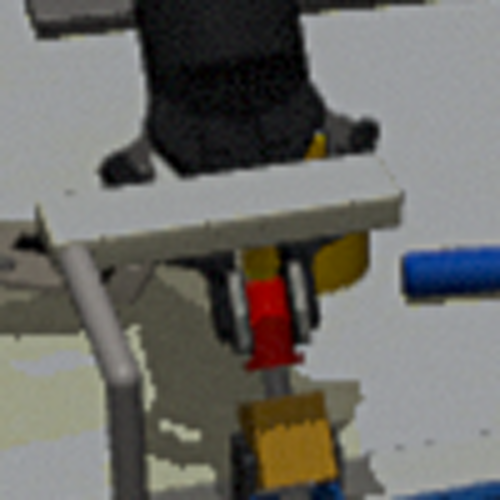

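The pin is coming out cleanly: the collar is at crop (272,360), grey shaft shows below it, and the force is under 1 N. I'm continuing along the bore until the tip is clear.

Call:
jog_arm(commands="255 0 0 -0.8 0 0 0; 255 0 0 -0.8 0 0 0; 255 0 0 -0.8 0 0 0; 255 0 0 -0.8 0 0 0; 255 0 0 -0.8 0 0 0; 255 0 0 -0.8 0 0 0; 255 0 0 -0.8 0 0 0; 255 0 0 -0.8 0 0 0")

```text
time: 8.98
ee_pos: [0.4726, 0.0974, 0.1155]
tool_rot: [0.244, 0.559, 0.773, -0.175]
wrist_force: [-0.1, -0.5, 0.2]
width: 0.24
```

```bash
python3 -c "
from go import *
from h import *
p,R=cur(); s=robot.sense();print('Ftool',R.inv().apply(s['wrist_force']),R.inv().apply(s['moment']))
print(np.degrees((R.inv()*R_pin).as_rotvec()), R.inv().apply(pin_tcp(67)-p)*100)
f=grab('side')
im=cv2.cvtColor(f['frame'],cv2.COLOR_RGB2BGR)[110:240,200:330]
cv2.imwrite('pics/s9.png',cv2.resize(im,None,fx=4,fy=4,interpolation=cv2.INTER_CUBIC))
f=grab('top','t9')
# cup fit: rim points
P=[]
for r in range(215,265):
  for c_ in range(115,170):
    w=px2w(f,r,c_)
    if .055<w[2]<.07: P.append(w)
P=np.array(P); print(len(P),P.min(0),P.max(0))
A=np.c_[P[:,:2],np.ones(len(P))]; x=np.linalg.lstsq(A,(P[:,:2]**2).sum(1),rcond=None)[0]
print('cup',x[:2]/2,'r',np.sqrt(x[2]+(x[:2]**2).sum()/4))
"
```

```text
t 8.9833 [0.4726 0.0974 0.1155] q [ 0.4546  0.1296  2.018  -0.6627  1.1773  0.4557] F [-0.1239 -0.4523  0.1919] w 0.23990205431730705
Ftool [-0.4304 -0.2591  0.0662] [0.0094 0.3157 0.0541]
[ 0.1348 -0.0248 -0.0233] [-0.0518 -0.1001  4.8369]
133 [0.4612 0.2654 0.0552] [0.5204 0.3396 0.0648]
cup [0.4843 0.3021] r 0.035112478080176035
```

View pics/s9.png

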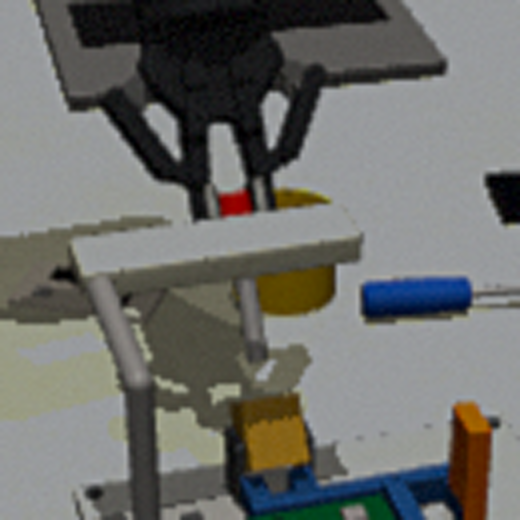

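View pics/t9.png

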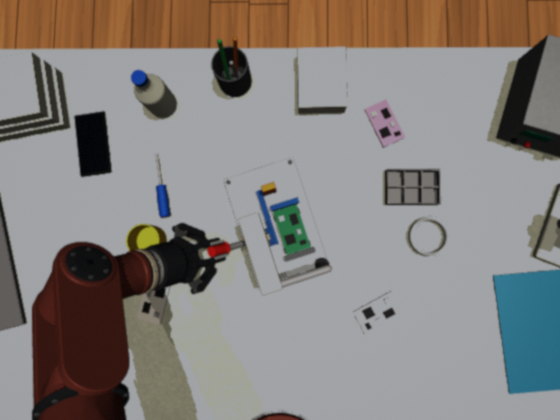

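```bash
python3 -c "
from go import *
from h import *
f=dict(np.load('top.npz'))
P=[]
hsv=cv2.cvtColor(f['frame'],cv2.COLOR_RGB2HSV)
for r in range(215,265):
  for c_ in range(115,170):
    w=px2w(f,r,c_)
    if .053<w[2]<.07: P.append(w)
P=np.array(P); print(len(P),P.min(0),P.max(0),np.median(P[:,2]))
A=np.c_[P[:,:2],np.ones(len(P))]; x=np.linalg.lstsq(A,(P[:,:2]**2).sum(1),rcond=None)[0]
print('cup',x[:2]/2,'r',np.sqrt(x[2]+(x[:2]**2).sum()/4))
# floor: yellow pts z<.012 inside
p,R=cur()
P,Q=plan(p,R,p-R.apply([0,0,.03]),R,255)
P,Q=plan(P,Q,np.array([.4855,.302,.19]),down(jy),255,n=12)
im=cv2.cvtColor(f['frame'],cv2.COLOR_RGB2BGR)[210:270,110:190]
cv2.imwrite('pics/cup.png',cv2.resize(im,None,fx=8,fy=8,interpolation=cv2.INTER_CUBIC))
"
```

```text
221 [0.4483 0.2661 0.053 ] [0.5203 0.3404 0.0649] 0.06023414891429868
cup [0.4842 0.302 ] r 0.03515445339679438
t 9.0833 [0.4736 0.0979 0.1162] q [ 0.4548  0.1291  2.0169 -0.6632  1.1765  0.4558] F [-0.2091  0.5767 -0.8463] w 0.23904920664905788
255 0 -0 -3 0 0 0
end [0.4681 0.1142 0.1408] 0.0
255 0.95 0.63 -1.16 0 2.9 0; 255 1 0.63 -1.11 0 2.9 0; 255 1.06 0.63 -1.06 0 2.9 0; 255 1.11 0.63 -1 0 2.9 0; 255 1.16 0.63 -0.94 0 2.9 0; 255 1.21 0.63 -0.89 0 2.9 0; 255 1.25 0.63 -0.82 0 2.9 0; 255 1.29 0.63 -0.76 0.1 2.9 0
255 1.33 0.63 -0.69 0 2.9 0; 255 1.36 0.63 -0.63 0.1 3 0; 255 1.39 0.63 -0.56 0 2.9 0; 255 1.41 0.64 -0.48 0.1 3 0.1
end [0.4855 0.302  0.19  ] 0.05407519578188933
```

View pics/cup.png

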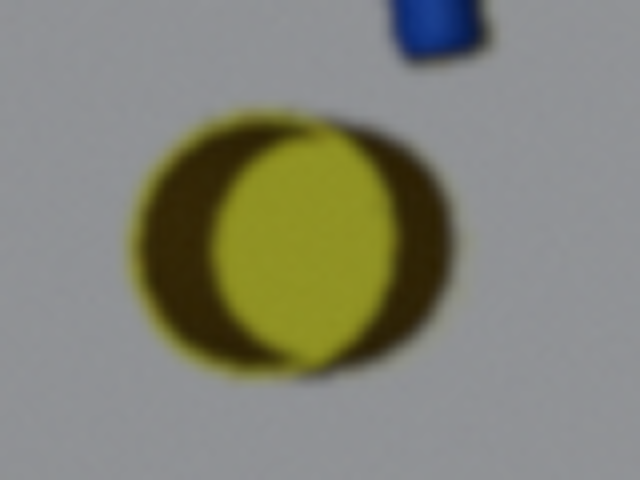

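```bash
python3 -c "
from h import *
f=dict(np.load('top.npz'))
print(px2w(f,240.2,143.1,h=.062),px2w(f,240.2,110+132/8,h=.062),px2w(f,240.2,110+397/8,h=.062))"
```

```text
[0.48480992 0.30117996 0.062     ] [0.48452214 0.33773669 0.062     ] [0.48509582 0.26486263 0.062     ]
```

Call:
jog_arm(commands="255 0 0 -1.5 0 0 0; 255 0 0 -1.5 0 0 0; 255 0.95 0.6 -1.2 0 2.9 0; 255 1 0.6 -1.1 0 2.9 0; 255 1.1 0.6 -1.1 0 2.9 0; 255 1.1 0.6 -1 0 2.9 0; 255 1.2 0.6 -0.9 0 2.9 0; 255 1.2 0.6 -0.9 0 2.9 0")

```text
time: 9.75
ee_pos: [0.4738, 0.2077, 0.1637]
tool_rot: [0.123, 0.579, 0.801, -0.089]
wrist_force: [-0.4, 0.5, 0.2]
width: 0.24
```

```bash
python3 -c "
from go import *
p,R=cur()
plan(p,R,np.array([.485,.3025,.18]),down(jy),255)"
```

```text
t 9.75 [0.4738 0.2077 0.1637] q [ 0.4698  0.0808  1.8718 -0.318   1.2511  0.2612] F [-0.4011  0.5358  0.1511] w 0.24002795956953069
255 2.59 1.34 -1.38 0 5.8 0; 255 2.71 1.35 -1.12 0 5.8 0; 255 2.81 1.34 -0.83 0.1 5.9 0
end [0.485  0.3024 0.18  ] 0.07567717056567509
```

Call:
jog_arm(commands="255 1.9 1 -1.1 0 4.3 0; 255 2 1 -0.9 0 4.4 0; 255 2.1 1 -0.8 0 4.4 0; 255 2.1 1 -0.6 0 4.4 0; 255 0 0 0 0 0 0; 255 0 0 0 0 0 0; 255 0 0 0 0 0 0")

```text
time: 10.33
ee_pos: [0.4841, 0.3004, 0.1807]
tool_rot: [0.001, 0.586, 0.81, -0.002]
wrist_force: [0.7, -0.8, -1.4]
width: 0.238
```

```bash
python3 -c "
from go import *
from h import *
p,R=cur()
print(np.degrees((R.inv()*down(jy)).as_rotvec()), R.inv().apply(np.array([.4848,.3015,.045])-p)*100)
f=grab('side')
im=cv2.cvtColor(f['frame'],cv2.COLOR_RGB2BGR)[80:210,210:340]
cv2.imwrite('pics/s10.png',cv2.resize(im,None,fx=4,fy=4,interpolation=cv2.INTER_CUBIC))
f=grab('top')
im=cv2.cvtColor(f['frame'],cv2.COLOR_RGB2BGR)[190:290,90:210]
cv2.imwrite('pics/t10.png',cv2.resize(im,None,fx=5,fy=5,interpolation=cv2.INTER_CUBIC))
"
```

```text
t 10.3333 [0.4841 0.3004 0.1807] q [ 0.4347  0.1203  1.7643 -0.0043  1.2585  0.1173] F [ 0.6982 -0.7996 -1.3678] w 0.23815765029551458
[-0.0573  0.2431  0.0421] [ 0.1351  0.117  13.5645]
```

View pics/s10.png

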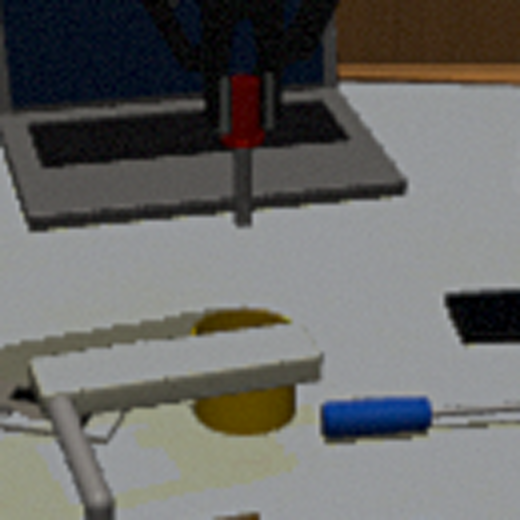

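View pics/t10.png

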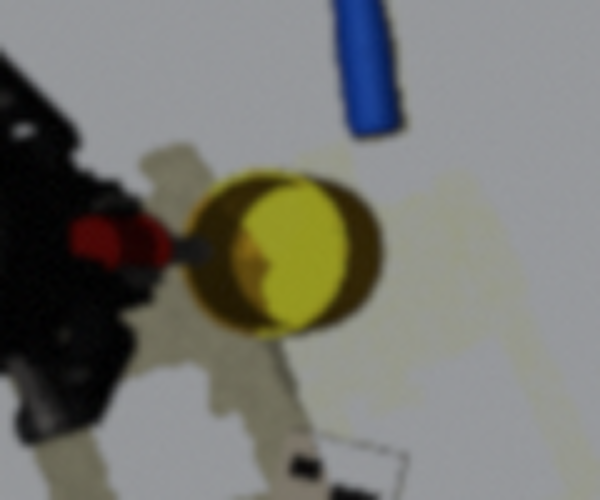

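```bash
python3 -c "
from go import *
from fit import proj
from scipy.optimize import least_squares
a,b=(131.0,239.6),(270.75,135.5)
r=least_squares(lambda P:np.r_[proj('top',P)[0]-a,proj('side',P)[0]-b],[.48,.3,.12])
print(r.x,r.fun,proj('top',[.4841,.3004,.144]),proj('side',[.4841,.3004,.144]))
"
```

```text
[0.4844 0.2955 0.1473] [ 0.0156  0.2872  0.381  -0.0159] [[129.1903 240.0642]] [[271.0871 135.837 ]]
```

The pin hangs vertical, with its tip at about (0.484, 0.298, 0.145). The cup centre is (0.485, 0.3015). I'm lowering it.

Call:
jog_arm(commands="255 0.3 0.1 1 0 0.2 0; 255 0 0 2 0 0 0; 255 0 0 2.5 0 0 0; 255 0 0 2.5 0 0 0; 255 0 0 2 0 0 0; 255 0 0 1.5 0 0 0; 255 0 0 0.7 0 0 0; 255 0 0 0 0 0 0")

```text
time: 11.1
ee_pos: [0.4824, 0.3039, 0.0565]
tool_rot: [-0.002, 0.586, 0.81, -0.002]
wrist_force: [-0.7, -0.1, -0.4]
width: 0.243
```

```bash
python3 -c "
from go import *
from h import *
p,R=cur()
f=grab('side')
im=cv2.cvtColor(f['frame'],cv2.COLOR_RGB2BGR)[110:210,220:320]
cv2.imwrite('pics/s11.png',cv2.resize(im,None,fx=5,fy=5,interpolation=cv2.INTER_CUBIC))
f=grab('top')
im=cv2.cvtColor(f['frame'],cv2.COLOR_RGB2BGR)[190:290,90:210]
cv2.imwrite('pics/t11.png',cv2.resize(im,None,fx=5,fy=5,interpolation=cv2.INTER_CUBIC))
"
```

```text
t 11.1 [0.4824 0.3039 0.0565] q [0.4383 0.2716 1.8435 0.0016 1.0308 0.1185] F [-0.7037 -0.1408 -0.4387] w 0.24285075533084982
```

View pics/s11.png

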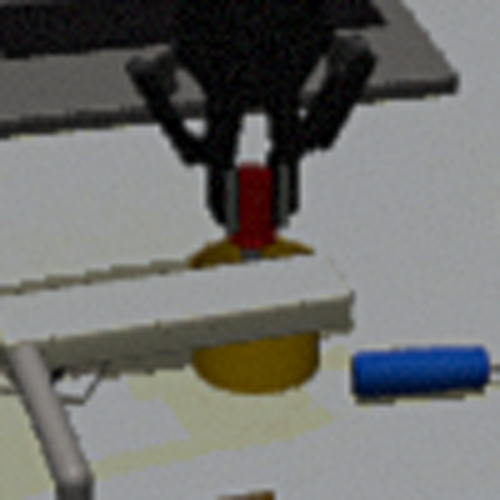

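View pics/t11.png

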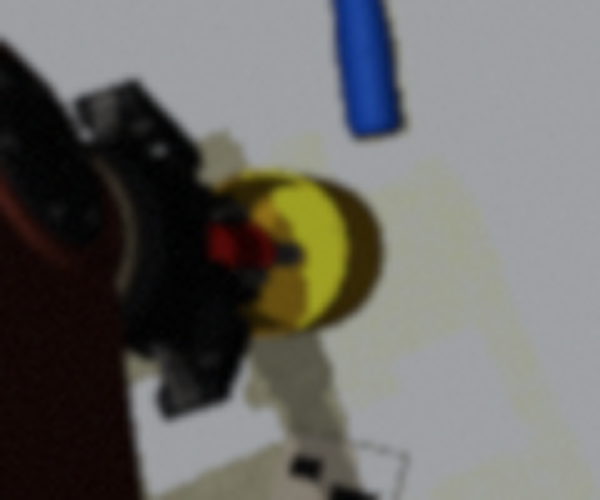

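The pin is inside the cup, with the shaft at about top crop (290,252) over the yellow floor. I'm lowering slowly to touch.

Call:
jog_arm(commands="255 -0.1 0.2 0.5 0 0 0; 255 0 0 0.3 0 0 0; 255 0 0 0.2 0 0 0; 255 0 0 0 0 0 0")

```text
time: 11.53
ee_pos: [0.4873, 0.3046, 0.0497]
tool_rot: [-0.0, 0.586, 0.81, 0.001]
wrist_force: [-0.5, -0.2, -0.9]
width: 0.242
```

Call:
jog_arm(commands="255 0 0 0.15 0 0 0; 255 0 0 0 0 0 0; 255 0 0 0 0 0 0")

```text
time: 11.78
ee_pos: [0.4872, 0.3047, 0.0482]
tool_rot: [-0.0, 0.586, 0.81, 0.001]
wrist_force: [-0.3, -0.7, -0.4]
width: 0.24
```

Call:
jog_arm(commands="255 0 0 0.2 0 0 0; 255 0 0 0 0 0 0; 255 0 0 0.15 0 0 0; 255 0 0 0 0 0 0")

```text
time: 12.12
ee_pos: [0.487, 0.3046, 0.0443]
tool_rot: [-0.0, 0.586, 0.81, 0.001]
wrist_force: [-0.0, -0.9, -0.9]
width: 0.243
```

Call:
jog_arm(commands="255 0 0 0.1 0 0 0; 255 0 0 0 0 0 0; 255 0 0 0.1 0 0 0; 255 0 0 0 0 0 0")

```text
time: 12.45
ee_pos: [0.4871, 0.3047, 0.0425]
tool_rot: [-0.0, 0.586, 0.81, 0.001]
wrist_force: [1.0, -0.8, -1.1]
width: 0.241
```

Call:
jog_arm(commands="255 0 0 0.1 0 0 0; 255 0 0 0 0 0 0; 255 0 0 0.1 0 0 0; 255 0 0 0 0 0 0")

```text
time: 12.78
ee_pos: [0.4876, 0.3049, 0.0421]
tool_rot: [-0.0, 0.586, 0.81, 0.001]
wrist_force: [-2.2, -1.0, 7.0]
width: 0.241
```

Call:
jog_arm(commands="255 0 0 0.1 0 0 0; 255 0 0 0 0 0 0; 255 0 0 0 0 0 0")

```text
time: 13.03
ee_pos: [0.4877, 0.305, 0.0421]
tool_rot: [-0.0, 0.586, 0.81, 0.001]
wrist_force: [-4.1, -2.0, 12.0]
width: 0.241
```

```bash
python3 -c "
from go import *
from h import *
p,R=cur()
f=grab('side')
im=cv2.cvtColor(f['frame'],cv2.COLOR_RGB2BGR)[110:210,220:320]
cv2.imwrite('pics/s12.png',cv2.resize(im,None,fx=5,fy=5,interpolation=cv2.INTER_CUBIC))
"
```

```text
t 13.0333 [0.4877 0.305  0.0421] q [0.436  0.2985 1.8415 0.0019 0.9999 0.1162] F [-4.0729 -1.9933 11.983 ] w 0.2410515025142483
```

View pics/s12.png

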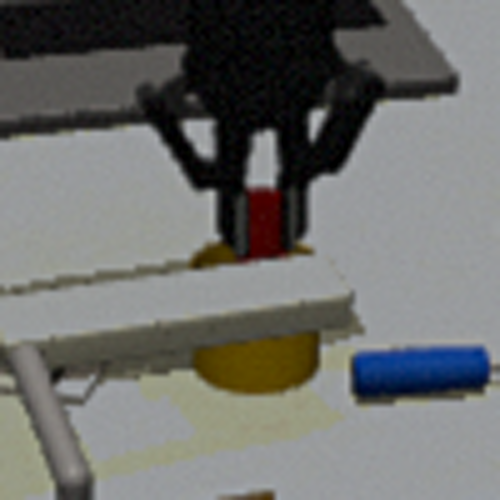

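The tip is on the cup floor (contact force rose to 12 N). I'm easing off the load and opening.

Call:
jog_arm(commands="255 0 0 -0.2 0 0 0; 255 0 0 0 0 0 0; 170 0 0 0 0 0 0; 150 0 0 0 0 0 0; 130 0 0 0 0 0 0; 80 0 0 0 0 0 0; 0 0 0 0 0 0 0; 0 0 0 0 0 0 0", squeeze=25)

```text
time: 13.75
ee_pos: [0.4872, 0.3047, 0.0415]
tool_rot: [-0.0, 0.586, 0.81, 0.001]
wrist_force: [-0.1, 0.2, 0.4]
width: 0.89
```

```bash
python3 -c "
from go import *
from h import *
p,R=cur()
f=grab('side')
im=cv2.cvtColor(f['frame'],cv2.COLOR_RGB2BGR)[110:210,220:320]
cv2.imwrite('pics/s13.png',cv2.resize(im,None,fx=5,fy=5,interpolation=cv2.INTER_CUBIC))
"
```

```text
t 13.75 [0.4872 0.3047 0.0415] q [0.4358 0.2985 1.843  0.0019 0.9988 0.1161] F [-0.1261  0.2044  0.3609] w 0.8898818928733249
```

View pics/s13.png

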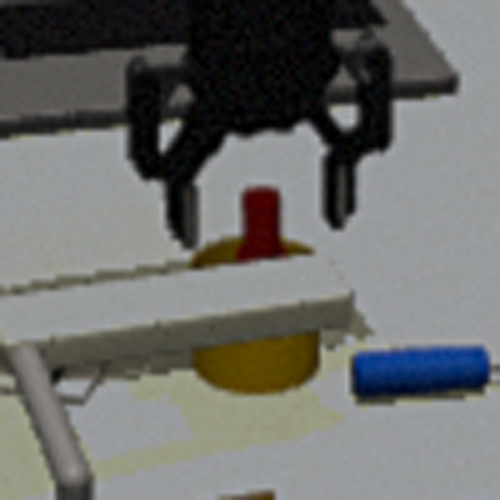

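The pin stands upright in the cup, knob at side crop (260,220), and the fingers are clear. I'm lifting straight up and checking that it stays.

Call:
jog_arm(commands="0 0 0 -0.5 0 0 0; 0 0 0 -2 0 0 0; 0 0 0 -3 0 0 0; 0 0 0 -3.5 0 0 0; 0 0 0 -3.5 0 0 0; 0 0 0 -3.5 0 0 0")

```text
time: 14.3
ee_pos: [0.4868, 0.3042, 0.2034]
tool_rot: [-0.0, 0.586, 0.81, 0.001]
wrist_force: [0.4, 0.0, -0.2]
width: 0.999
```

```bash
python3 -c "
from go import *
p,R=cur()
plan(p,R,np.array([.5985,.0290,.2]),down(jy),120)"
```

```text
t 14.3 [0.4868 0.3042 0.2034] q [0.4354 0.1065 1.7354 0.0016 1.2983 0.1163] F [ 0.403   0.0151 -0.1715] w 0.9990960030027725
120 -3.29 0.22 0.03 0 -0 0; 120 -3.29 0.22 0.03 0 -0 0; 120 -3.29 0.22 0.03 0 -0 0; 120 -3.29 0.22 0.03 0 -0 0; 120 -3.3 0.22 0.03 0 -0 0; 120 -3.29 0.22 0.04 0 -0 0; 120 -3.3 0.22 0.03 0 -0 0; 120 -3.29 0.22 0.04 0 -0 0
120 -3.3 0.23 0.03 0.1 -0.1 0
end [0.5985 0.029  0.2   ] 0.04894319928492904
```

Call:
jog_arm(commands="120 -3.3 0.22 0 0 0 0; 120 -3.3 0.22 0 0 0 0; 120 -3.3 0.22 0 0 0 0; 120 -3.3 0.22 0 0 0 0; 120 -3.3 0.22 0 0 0 0; 120 -3.3 0.22 0 0 0 0; 120 -3.3 0.22 0 0 0 0; 120 -3.3 0.22 0 0 0 0")

```text
time: 14.97
ee_pos: [0.5869, 0.0576, 0.2018]
tool_rot: [-0.0, 0.586, 0.81, 0.001]
wrist_force: [0.9, 0.9, -0.2]
width: 0.534
```

Call:
jog_arm(commands="120 -3.2 0.24 0 0 0 0; 120 0 0 3 0 0 0; 120 0 0 2.5 0 0 0; 120 0 0 0 0 0 0; 120 0 0 0 0 0 0")

```text
time: 15.38
ee_pos: [0.5971, 0.0296, 0.1445]
tool_rot: [-0.002, 0.586, 0.81, -0.0]
wrist_force: [-0.2, 0.1, -0.1]
width: 0.53
```

```bash
python3 -c "
from go import *
from h import *
p,R=cur()
print(np.degrees((R.inv()*down(jy)).as_rotvec()), R.inv().apply(np.array([.5985,.029,.02])-p)*100)
f=grab('side')
im=cv2.cvtColor(f['frame'],cv2.COLOR_RGB2BGR)[130:260,220:370]
cv2.imwrite('pics/s14.png',cv2.resize(im,None,fx=4,fy=4,interpolation=cv2.INTER_CUBIC))
f=grab('top')
im=cv2.cvtColor(f['frame'],cv2.COLOR_RGB2BGR)[150:270,110:330]
cv2.imwrite('pics/t14.png',cv2.resize(im,None,fx=3.5,fy=3.5,interpolation=cv2.INTER_CUBIC))
"
```

```text
t 15.3833 [0.5971 0.0296 0.1445] q [-0.069   0.2161  1.7257  0.0023  1.2038 -0.3882] F [-0.1795  0.1346 -0.1085] w 0.5303960257064363
[-0.1664 -0.203   0.0224] [-0.1497  0.1511 12.4495]
```

View pics/s14.png

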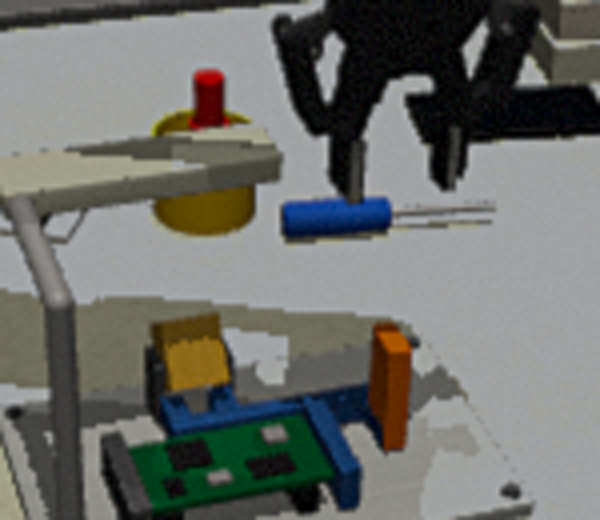

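View pics/t14.png

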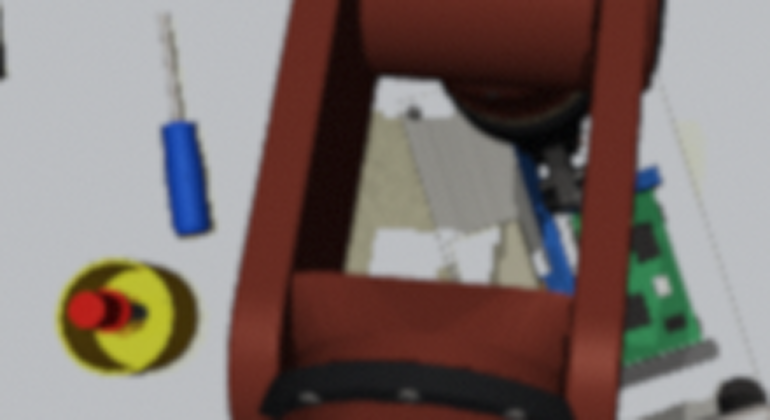

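```bash
python3 -c "
from go import *
from fit import proj
o=np.array([220,130])
for P in ([.5971,.0296,.1755],[.5971,.0296,.085],[.5998,.0296,.085],[.5971,.0296,.05],[.5998-.3127*.015,.0296+.95*.015,.085]): print(P,(proj('side',P)[0]-o)*4)
for y in(-.0225,.0225): print((proj('side',np.array([.5971,.0296,.1725])+jy*y)[0]-o)*4)
"
```

```text
[0.5971, 0.0296, 0.1755] [396.1924 192.1631]
[0.5971, 0.0296, 0.085] [387.4462 333.7143]
[0.5998, 0.0296, 0.085] [392.3195 333.812 ]
[0.5971, 0.0296, 0.05] [384.2945 384.7226]
[0.5951095, 0.04385, 0.085] [382.8899 319.2066]
[355.6827 203.0683]
[435.6087 191.1926]
```

Call:
jog_arm(commands="120 -0.15 0.1 1.5 0 0 0; 120 0 0 2 0 0 0; 120 0 0 2 0 0 0; 120 0 0 2 0 0 0; 120 0 0 1.5 0 0 0; 120 0 0 1.5 0 0 0; 120 0 0 1 0 0 0; 120 0 0 0 0 0 0")

```text
time: 16.15
ee_pos: [0.5998, 0.0293, 0.0305]
tool_rot: [-0.001, 0.586, 0.811, 0.001]
wrist_force: [-0.2, 0.9, -0.6]
width: 0.527
```

```bash
python3 -c "
from go import *
from h import *
p,R=cur()
f=grab('side')
im=cv2.cvtColor(f['frame'],cv2.COLOR_RGB2BGR)[130:260,220:370]
cv2.imwrite('pics/s15.png',cv2.resize(im,None,fx=4,fy=4,interpolation=cv2.INTER_CUBIC))
"
```

```text
t 16.15 [0.5998 0.0293 0.0305] q [-0.0692  0.3635  1.7812  0.0025  0.9979 -0.3901] F [-0.2339  0.9143 -0.5516] w 0.5271538099642068
```

View pics/s15.png

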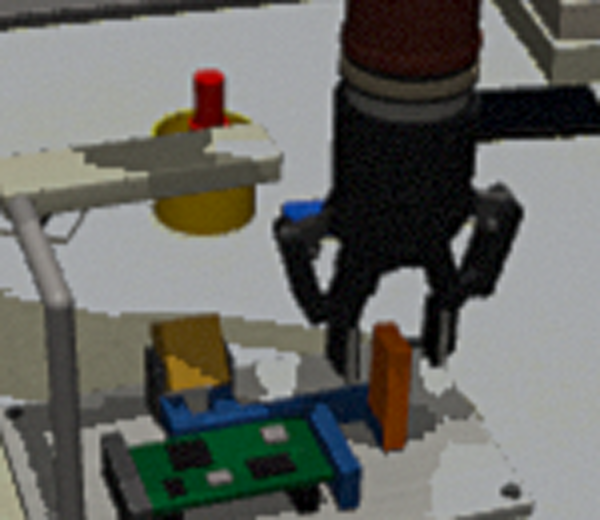

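The fingers straddle the orange tab (side crop x≈350 and 435, tab at 390), above the blue jaw and clear of the bar. I'm closing lightly and sliding it.

Call:
jog_arm(commands="255 0 0 0 0 0 0; 255 0 0 0 0 0 0; 255 0 0 0 0 0 0; 255 0 0 0 0 0 0; 255 0 0 0 0 0 0; 255 0 0 0 0 0 0", squeeze=25)

```text
time: 16.7
ee_pos: [0.6016, 0.0287, 0.033]
tool_rot: [0.001, 0.586, 0.81, 0.002]
wrist_force: [-0.8, -0.2, 6.3]
width: 0.157
```

Call:
jog_arm(commands="255 0 0.3 0 0 0 0; 255 0 0.5 0 0 0 0; 255 0 0.6 0 0 0 0; 255 0 0.6 0 0 0 0; 255 0 0.6 0 0 0 0; 255 0 0.6 0 0 0 0; 255 0 0.4 0 0 0 0; 255 0 0 0 0 0 0")

```text
time: 17.37
ee_pos: [0.636, 0.0402, 0.033]
tool_rot: [0.001, 0.586, 0.811, 0.002]
wrist_force: [-1.6, 0.8, 5.4]
width: 0.154
```

```bash
python3 -c "
from go import *
from h import *
p,R=cur(); print(R.inv().apply(robot.sense()['wrist_force']))
f=grab('side')
im=cv2.cvtColor(f['frame'],cv2.COLOR_RGB2BGR)[130:260,220:370]
cv2.imwrite('pics/s16.png',cv2.resize(im,None,fx=4,fy=4,interpolation=cv2.INTER_CUBIC))
"
```

```text
t 17.3667 [0.636  0.0402 0.033 ] q [-0.048   0.4242  1.6906  0.0025  1.0241 -0.3686] F [-1.6483  0.7705  5.3683] w 0.15373490802960754
[ 1.2544 -1.3055 -5.3713]
```

View pics/s16.png

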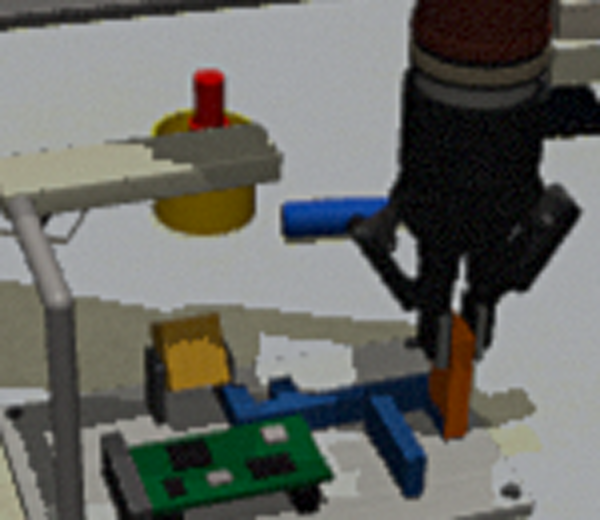

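The carriage has moved about 36 mm: the tab is now at side crop (455,375), and the board is unmoved. I'm creeping to the end stop.

Call:
jog_arm(commands="255 0 0.2 0 0 0 0; 255 0 0.2 0 0 0 0; 255 0 0.1 0 0 0 0; 255 0 0 0 0 0 0")

```text
time: 17.75
ee_pos: [0.6383, 0.041, 0.033]
tool_rot: [-0.001, 0.586, 0.811, -0.0]
wrist_force: [-6.1, -0.6, 9.2]
width: 0.157
```

Call:
jog_arm(commands="255 0 0.1 0 0 0 0; 255 0 0.1 0 0 0 0; 255 0 0 0 0 0 0")

```text
time: 18.0
ee_pos: [0.6381, 0.041, 0.0329]
tool_rot: [-0.003, 0.586, 0.811, -0.002]
wrist_force: [-12.0, -3.5, 14.3]
width: 0.16
```

The force rose to about 12 N with no more motion after 40 mm, so this is the end stop. I'm releasing and retreating upward.

Call:
jog_arm(commands="110 0 0 0 0 0 0; 110 0 0 0 0 0 0; 110 0 0 0 0 0 0; 110 0 0 0 0 0 0; 110 0 0 -1 0 0 0; 110 0 0 -2.5 0 0 0; 110 0 0 -3.5 0 0 0; 110 0 0 -3.5 0 0 0")

```text
time: 18.67
ee_pos: [0.64, 0.0422, 0.1364]
tool_rot: [-0.002, 0.586, 0.81, 0.0]
wrist_force: [1.7, -0.4, 0.4]
width: 0.567
```

Call:
jog_arm(commands="110 0 0 -3.5 0 0 0; 110 0 0 -3.5 0 0 0; 110 3 0 -2 0 0 0; 110 3.5 -1 0 0 0 0; 110 3.5 -2 0 0 0 0; 110 3.5 -2 0 0 0 0; 110 3.5 -2 0 0 0 0; 110 3.5 -2 0 0 0 0")

```text
time: 19.33
ee_pos: [0.4901, 0.2094, 0.2272]
tool_rot: [-0.0, 0.586, 0.81, 0.002]
wrist_force: [1.0, 1.1, -0.3]
width: 0.566
```

```bash
python3 -c "
from go import *
from h import *
p,R=cur()
f=grab('side','s17')
im=cv2.cvtColor(f['frame'],cv2.COLOR_RGB2BGR)[130:260,220:370]
cv2.imwrite('pics/s17c.png',cv2.resize(im,None,fx=4,fy=4,interpolation=cv2.INTER_CUBIC))
grab('top','t17')
"
```

```text
t 19.3333 [0.4901 0.2094 0.2272] q [ 0.2708 -0.0033  1.8047  0.0022  1.3376 -0.0479] F [ 1.0401  1.1377 -0.3084] w 0.5659111078300009
```

View pics/s17c.png

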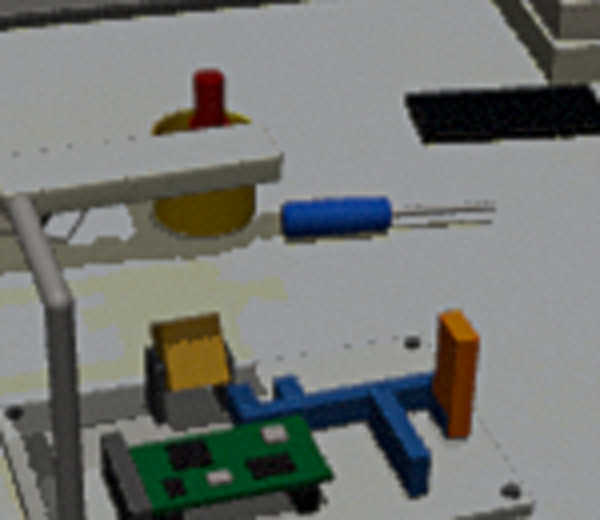

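View pics/t17.png

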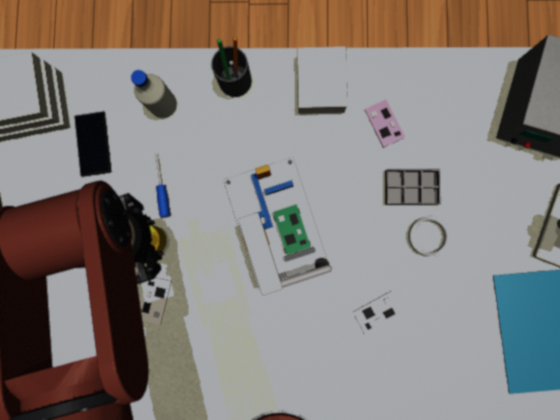

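View pics/s17.png

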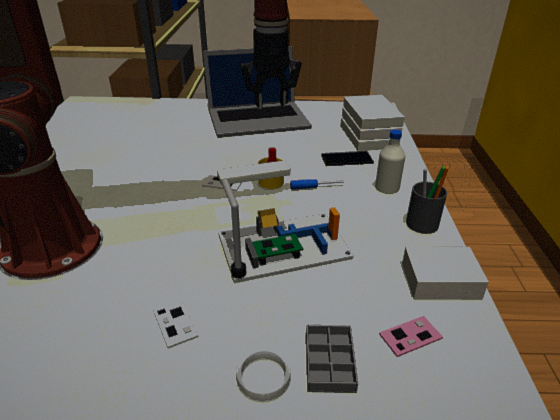

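```bash
python3 -c "
from go import *
from h import *
a=dict(np.load('side.npz'));t0=dict(np.load('top.npz'))
s1=grab('side');t1=grab('top')
def tab(f,roi):
  hsv=cv2.cvtColor(f['frame'],cv2.COLOR_RGB2HSV);h,s,v=[hsv[...,i].astype(int) for i in range(3)]
  m=(h>6)&(h<19)&(s>170)&(v>70);mm=np.zeros_like(m);b=roi;mm[b[0]:b[1],b[2]:b[3]]=m[b[0]:b[1],b[2]:b[3]]
  r,c_=np.nonzero(mm);P=np.array([px2w(f,y,x) for y,x in zip(r,c_)]);k=P[:,2]>.02
  return r.mean(),c_.mean(),np.median(P[k],0),k.sum()
for f in(a,s1):
  x=tab(f,(195,250,300,350));print(x)
for f in(t0,t1):
  x=tab(f,(155,200,250,285));print(x)
A,B=tab(a,(195,250,300,350))[2],tab(s1,(195,250,300,350))[2];print('side dy',(B-A)@jy*1e3)
A,B=tab(t0,(155,200,250,285))[2],tab(t1,(155,200,250,285))[2];print('top dy',(B-A)@jy*1e3)
print((px2w(s1,208.75,334.25,h=.085)-px2w(a,212,317.25,h=.085))@jy)
cur()"
```

```text
(np.float64(225.4047619047619), np.float64(318.25), array([0.6012, 0.0153, 0.0652]), np.int64(164))
(np.float64(222.39490445859872), np.float64(334.85350318471336), array([0.639 , 0.0281, 0.0646]), np.int64(152))
(np.float64(189.8181818181818), np.float64(268.3636363636364), array([0.5936, 0.0285, 0.085 ]), np.int64(11))
(np.float64(172.41666666666666), np.float64(262.5), array([0.6313, 0.0408, 0.0841]), np.int64(12))
side dy 39.86407381457784
top dy 39.61899364684412
0.04140021765802302
t 19.5333 [0.4911 0.2091 0.2273] q [ 0.2702 -0.0018  1.8031  0.0014  1.3373 -0.0513] F [0.8173 0.5368 0.094 ] w 0.5656353204109321
```

The carriage measures 39.6–39.9 mm open in the two views and hit its stop. The pin stands in the upright cup, the board is on its rests, and the other items haven't moved. The gripper is clear of everything, so I'm handing in.

```bash
python3 -c "
from h import *
print(job_done())"
```

```text
the job is handed in; nothing more can be done
None
```

The job is done and handed in at about 19.5 s of the 56 s allowed.

**What I did**
- **Pin:** I gripped the red knob in line with the slanted bore and drew the pin straight out about 80 mm, with the wrist force at or below about 5 N. I stood it tip down in the yellow cup, pressing on the floor with about 12 N before letting go.
- **Clamp:** I gripped the orange tab and slid it sideways to the end stop, where the force rose to about 12 N and it moved no further.

**Last checks**
- **Carriage travel:** the side view gives 39.9 mm and the top view 39.6 mm, against 40 mm for fully open. A rougher measurement from single pixels gave 41.4 mm.
- **Other things:** the last pictures show the pin standing in the upright cup and the board on its rests. The tape roll, screwdriver and tray look to be where they were. The gripper is touching nothing. In the last top view the arm hides most of the cup, so the pin's final position rests on the side view.

**Disagreement:** the cameras showed the fingertips about 31 mm behind the reported TCP along the tool axis. Shutting the fingers in view gave the same offset, so I set the depth of each grasp from what the cameras saw. The pin and cup-floor contacts fitted that offset, with the floor felt about where expected.

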